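# Load the sample rocker and lock its latch plate

## Task

Stand the sample jars that are there fully down in the rocker's wells, one after the other in the order blue cap in well 1, green in well 2, yellow in well 3, red in well 4, leaving the well of a missing jar empty. Then lock them in with the latch plate: tilt its oblong eye past the stud's long head and level it, so that it lies flat on the pillar and in the saddle, with the eye centred on the stud and both ends of the head reaching over the ends of the eye. Only then press the green start button fully and let it go; leave the other things on the bench where they are.

Things in the scene. Friction and masses are not known exactly. Their poses are not given: they have to be found in the camera images.
- rocker: fixed sample rocker: a low block, 76 mm (x) by 395 mm (y = -212 to 183), top 45 mm above the table; origin at table height under the middle of the well row; y runs along the row from well 1 to well 4 and on to the stud, z up. Wells at y = -75, -25, 25, 75 mm, marked with 1 to 4 black dots and a colour bar on the -x side; stud at y = 148 mm, saddle post at -121 mm, console with the start button beyond it.
- well1 (a point): middle of the floor of well 1 (1 dot, blue bar): round, 42 mm wide, 28 mm deep; floor 17 mm above the table, rim at 45 mm. Axes as the rocker's.
- well2 (a point): middle of the floor of well 2 (2 dots, green bar): round, 42 mm wide, 28 mm deep; floor 17 mm above the table, rim at 45 mm. Axes as the rocker's.
- well3 (a point): middle of the floor of well 3 (3 dots, yellow bar): round, 42 mm wide, 28 mm deep; floor 17 mm above the table, rim at 45 mm. Axes as the rocker's.
- well4 (a point): middle of the floor of well 4 (4 dots, red bar): round, 42 mm wide, 28 mm deep; floor 17 mm above the table, rim at 45 mm. Axes as the rocker's.
- jar1_mid (a point): sample jar with blue cap, white body, 40 mm diameter (cap 42 mm), 70 mm tall, flat foot with a 4 mm chamfer, about 80 g; the point is on its axis half-way up (35 mm above its foot), z along its axis towards the cap (the cap is the top 20 mm). May be absent.
- jar2_mid (a point): sample jar with green cap, white body, 40 mm diameter (cap 42 mm), 70 mm tall, flat foot with a 4 mm chamfer, about 80 g; the point is on its axis half-way up (35 mm above its foot), z along its axis towards the cap (the cap is the top 20 mm). May be absent.
- jar3_mid (a point): sample jar with yellow cap, white body, 40 mm diameter (cap 42 mm), 70 mm tall, flat foot with a 4 mm chamfer, about 80 g; the point is on its axis half-way up (35 mm above its foot), z along its axis towards the cap (the cap is the top 20 mm). May be absent.
- jar4_mid (a point): sample jar with red cap, white body, 40 mm diameter (cap 42 mm), 70 mm tall, flat foot with a 4 mm chamfer, about 80 g; the point is on its axis half-way up (35 mm above its foot), z along its axis towards the cap (the cap is the top 20 mm). May be absent.
- stud (a point): centre of the underside of the stud's black T-head, 118 mm above the table. The head is a bar 60 mm long along the rocker's y, 16 mm wide (x), 8 mm thick, on an upright round 10 mm stem, which rises from a pillar (40 mm in x by 34 mm in y) whose flat top is 20 mm below this point. Axes as the rocker's.
- latch_grip (a point): latch plate: aluminium strip 315 x 46 x 5 mm (220 g) with an upright black fin at its centre of mass: 12 mm thick (x), 50 mm long (y), up to 39 mm above the underside. The point is in the fin, 26 mm above the underside. y: along the strip to the eye end, z: up. Strip from y = -154 to 160.5 mm, rear 30 mm a tongue 30 mm wide. Starts flat on the table, its y within 0.35 rad of the rocker's y.
- latch_eye (a point): centre of the plate's oblong eye at its underside, 126 mm ahead of the fin. Eye 45 mm (y) by 24 mm (x), closed outside by a 12 mm bar; shorter than the stud's head, so it goes over only tilted: eye end low about 0.5 rad, outer bar in under the head's outer end and back to the stem, then level, centre, lower. Home: underside 98 mm above the table.
- saddle (a point): middle of the saddle post's flat seat, 98 mm above the table, between two horns 44 mm apart (in x), 13 mm high; the tongue of the latch plate lies here. The seat is 20 mm long (y). Axes as the rocker's.
- start (a joint): green spring push button, 30 mm wide, on the rocker's console: 0 is up, 0.006 m is fully down; takes about 5 N; springs back.
- start_top (a point): middle of the top of the start button; pressed straight down.
- dish: round clear dish, 52 mm wide, 20 mm high; origin at the middle of its foot. Bystander, not to be disturbed.
- dish2: square clear box, 64 mm wide, 28 mm high; origin at the middle of its foot. Bystander, not to be disturbed.
- tipbox: red tip box, 85 by 120 mm, 65 mm high; origin at the middle of its foot. Bystander, not to be disturbed.
- beaker: open glass beaker, 70 mm wide, 90 mm high; origin at the middle of its foot. Bystander, not to be disturbed.
- rinse: white bottle with blue cap, 60 mm wide, 100 mm high; origin at the middle of its foot. Bystander, not to be disturbed.

How it is judged (in metres and radians):
On the way, in this order (a step that is already met when the one before it is completed fails the run):
1. the blue jar, if there is one, stands in well 1 (horizontal distance between jar1_mid and well1 below 0.006 m and z of jar1_mid in the frame of rocker between 0.045 and 0.056 m and angle between jar1_mid's own z axis and vertical below 0.12 rad), for 0.2 s.
2. the green jar, if there is one, stands in well 2 (horizontal distance between jar2_mid and well2 below 0.006 m and z of jar2_mid in the frame of rocker between 0.045 and 0.056 m and angle between jar2_mid's own z axis and vertical below 0.12 rad), for 0.2 s.
3. the yellow jar, if there is one, stands in well 3 (horizontal distance between jar3_mid and well3 below 0.006 m and z of jar3_mid in the frame of rocker between 0.045 and 0.056 m and angle between jar3_mid's own z axis and vertical below 0.12 rad), for 0.2 s.
4. the red jar, if there is one, stands in well 4 (horizontal distance between jar4_mid and well4 below 0.006 m and z of jar4_mid in the frame of rocker between 0.045 and 0.056 m and angle between jar4_mid's own z axis and vertical below 0.12 rad), for 0.2 s.
5. the latch plate lies level under the stud's head, centred, on pillar and saddle (y of latch_eye in the frame of rocker between 0.141 and 0.155 m and x of latch_eye in the frame of rocker between -0.008 and 0.008 m and z of latch_eye in the frame of rocker between 0.094 and 0.102 m and angle between latch_grip's own z axis and vertical below 0.05 rad and angle between the y axis of latch_grip and the y axis of rocker, either way round below 0.12 rad), for 0.3 s.
6. the start button is pressed (value of joint start above 0.0045 m), for 0.05 s.
At the end, for the whole second after the job is handed in: Each jar present is upright in its well (within 6 mm of its axis, 4 mm of the floor, 7 deg); latch plate level (3 deg) on pillar and saddle (4 mm), along the row (7 deg), eye centred on the stud (7 mm along, 8 mm across the row); button up again (all of step 1 and all of step 2 and all of step 3 and all of step 4 and all of step 5 and value of joint start below 0.002 m); the robot touches nothing.
It fails at once if a bystander (dish, box, tip box, beaker, bottle) is moved more than 30 mm (distance of any of dish, dish2, tipbox, beaker, rinse from where it was at the start of the episode above 0.03 m).
It fails at once if the start button is pressed while the latch plate is not locked (value of joint start above 0.0035 m and not (y of latch_eye in the frame of rocker between 0.141 and 0.155 m and x of latch_eye in the frame of rocker between -0.008 and 0.008 m and z of latch_eye in the frame of rocker between 0.094 and 0.102 m and angle between latch_grip's own z axis and vertical below 0.05 rad and angle between the y axis of latch_grip and the y axis of rocker, either way round below 0.12 rad)).
Of jar1, jar2, jar3, jar4 only 3 to 4 are there at a start; the rules pass over those that are not, and their reading is None.
At some moment in a run one of latch may be knocked a few centimetres aside while the robot is not near it.
Once in a run the grip may slacken for a moment while it holds something.
It also fails if it takes over 208 s, if anything falls off the work surface, if the arm or the gripper's body presses on something with over 40 N, if the wrist force passes 120 N, or if a joint passes its speed limit or range.

## Robot

A 6-joint arm with a two-finger parallel gripper is mounted at the origin on the work surface. World frame = base frame: x ahead of the robot, y to its left, z up, the work surface at z = 0. Lengths are in mm, angles in rad, forces in N, time in s.
With the tool pointing down it reaches from about 350 to 875 mm from the base axis. Payload 4.2 kg.
Tool frame: the origin (TCP) lies midway between the tips of the shut fingers; the grasp point (between the pads) lies 19 mm behind it; z points along the fingers, y is the direction in which the jaws open and shut (so a half turn about z gives the same grasp; the last joint's range is limited). The gripper opens to 85 mm and grips with 20 to 120 N. Pads are 22 mm wide; open, the fingers measure 114 mm over their backs; the gripper's body (76 mm by 85 mm) begins 54 mm behind the grasp point. The pads swing forward as they close: fully open they stand 13 mm farther back than shut.
Start: joints at [0.259, 0.385, 0.008, 0, -1.194, -0.259], TCP at [624.979, 0.025, 231.312] pointing down, gripper open.
Joint ranges: [-3.14, 3.14], [-1.21, 2.06], [-1.07, 1.41], [-3.16, 2.05], [-2.99, -0.16], [-3.1, 3.1]. Speed limits (rad/s): [2.79, 2.79, 3.14, 3.14, 3.14, 3.14].

## Interface

Orientations are given as a unit quaternion [x, y, z, w].
In Python, from bench import read_state, get_image, job_done, search_frame, regions_of gives the robot as it stands.
- The arm moves only by the tool servo_tool, never from a script. Its arguments are lists of equal length, an entry for each row: "turn": the turn, a rotation vector about the world's x, y, z in rad, a list of three; "dp": the shift along the world's x, y, z in m, a list of three; "fingers": the finger opening in m, from 0 to 0.0854. In form: {"turn": [[rx, ry, rz], ...], "dp": [[tx, ty, tz], ...], "fingers": [fingers, ...]}. A call has exactly 5 rows; each row shifts and turns the pose as measured when the row begins; what a row does not reach is not made up. A row lasts 1/8 s, in which the tool goes at most 62.5 mm and 10.7 degrees, less where a joint would pass 70% of its speed; a pose out of reach is approached as far as the arm can. A call is refused whole if a number of a shift passes 0.0625 or a number of a turn 0.188, either way. A call with a gripper value outside its range is refused whole. The fingers move at their own pace and stop on an object; the grip force is fixed at half the most. Time passes only in rows, so rows that do not move let the fingers close, or fill a call up. It gives the time, the measured TCP pose, the force and the opening at its end, in the units of the state.
- read_state(): the state, without advancing time (a new reading comes with each control period).
- get_image(name): name is "scene" or "side" or "wrist"; returns a dict with "img" (384x512x3 uint8, red, green, blue), "vfov" (degrees; the focal length in pixels is half the picture's height over the tangent of half this angle, whatever the lens; pixels are square), "cx", "cy" (the principal point, pixels), "world_from_camera" (4x4, takes a point from camera to world coordinates); the wrist camera has in their place "mount" (4x4, takes a point from camera to tool coordinates, whose origin is the TCP and whose axes are the flange's). Camera axes: x right, y down, z forward; pixel columns grow to the right and rows downward; lengths in mm; the calibration is good to about 2 mm. A picture is of the moment at which its call begins: read the wrist's pose just before it. There is no depth.
- job_done(): hands the job in, once; it reports no verdict.
Trained networks look in the newest picture that a camera, given by its name, has taken for a name from the list of things; names that differ only in an ending like _2 or _b are one class to them, and where a whole thing is asked for, a point or a joint stands for the part that bears it (a point fixed in the world has none). Each returns a list of dicts, best first, with "score" (0 to 1); they miss things now and then, are a little off and sometimes report something else, mostly with a low value. They report only what shows in the picture. A call takes as long as a camera call.
- search_frame(query, camera): "box" ([left, top, width, height] in pixels, round what is visible of it).
- regions_of(query, camera): "region" (384x512 bool, what is visible of it) and "box" ([left, top, width, height] in pixels, round what is visible of it).
The state is a dict: "clock": time; "joints": joint angles; "joint_vel": joint speeds; "joint_efforts": joint torques, N m; "position": TCP position; "ee_rot": TCP orientation; "contact_force": force on the tool from outside, world axes, zero at the start; "wrist_torque": the same for the moment, N m; "gripper_width": finger opening in mm.
Only numpy, scipy, OpenCV 4.12 (cv2) and the standard library are available. Lean on these libraries where they do the work, as an engineer would, in place of code of your own. Each camera call takes 0.05 s, during which the arm holds its last target. There are 200 camera calls.

## Working session

There is one attempt and no reset: what is moved stays moved. The work goes in short steps, Python scripts to look and compute and a tool call to move; the robot and the scene stay as the last step left them, time stands still between calls to the robot, and variables do not carry over. Pictures are saved under pics/ and viewed, about 12 in all and at most 16, crops included, and the job is handed in when it is done.

Besides the shell and the picture viewer there is one more tool, called after ">>>" as name(argument=value, ...), one argument or row to a line, values as JSON. servo_tool: Moves the arm, as the interface text tells. Its arguments: {"type":"object","properties":{"turn":{"type":"array","items":{"type":"array","items":{"type":"number"}}},"dp":{"type":"array","items":{"type":"array","items":{"type":"number"}}},"fingers":{"type":"array","items":{"type":"number"}}},"required":["turn","dp","fingers"]}

```bash
mkdir -p pics; ls
cat > h.py <<'E'
import numpy as np, cv2
from bench import *
from scipy.spatial.transform import Rotation as R
def snap(cam,save=None):
    s=read_state(); d=get_image(cam); im=d['img']
    if save: cv2.imwrite('pics/'+save,cv2.cvtColor(im,cv2.COLOR_RGB2BGR))
    if 'mount' in d:
        T=np.eye(4);T[:3,:3]=R.from_quat(s['ee_rot']).as_matrix();T[:3,3]=s['position']
        d['T']=T@np.array(d['mount'])
    else: d['T']=np.array(d['world_from_camera'])
    d['f']=im.shape[0]/2/np.tan(np.radians(d['vfov'])/2)
    return d
def ray(d,u,v,z):
    r=d['T'][:3,:3]@np.array([(u-d['cx'])/d['f'],(v-d['cy'])/d['f'],1]);o=d['T'][:3,3]
    return o+r*(z-o[2])/r[2]
def proj(d,p):
    c=np.linalg.inv(d['T'])@np.append(p,1); return c[0]/c[2]*d['f']+d['cx'],c[1]/c[2]*d['f']+d['cy']
E
python3 - <<'E'
from h import *
print(read_state())
for c in ['scene','side','wrist']:
    d=snap(c,c+'0.png'); print(c,d['vfov'],d['cx'],d['cy'],{k:v for k,v in d.items() if k not in('img','T')}.keys()); print(d['T'].round(3))
    for q in ['rocker','jar1_mid','jar2_mid','jar3_mid','jar4_mid','latch_grip','start','stud','dish','dish2','tipbox','beaker','rinse']:
        try:
            r=search_frame(q,c); print(q,[(round(x['score'],2),np.round(x['box']).tolist()) for x in r[:3]])
        except Exception as e: print(q,e)
a=[cv2.imread(f'pics/{c}0.png') for c in('scene','side')]
E
```

```text
pics
{'clock': 0.0, 'joints': array([ 2.58584942e-01,  3.85592193e-01,  6.62085541e-03, -4.99193237e-04,
       -1.19403002e+00, -2.58597743e-01]), 'joint_vel': array([ 0.00021506, -0.00024988, -0.00033033,  0.00072427, -0.00070636,
       -0.00024287]), 'joint_efforts': array([-9.55001960e-04, -3.92286408e+01,  1.88399577e+01,  4.18616563e+00,
       -4.72148502e-03,  8.27910434e-07]), 'position': array([6.24406824e+02, 7.26284741e-03, 2.30198119e+02]), 'ee_rot': array([-0.70703669,  0.70717597,  0.00075485, -0.00083639]), 'contact_force': array([-0.94005453,  0.6182657 ,  0.01597509]), 'wrist_torque': array([ 0.02088816, -0.04942253,  0.06201956]), 'gripper_width': 85.36838927236178}
scene 56.69993140024956 255.82256417502344 191.85954395300143 dict_keys(['vfov', 'cx', 'cy', 'world_from_camera', 'f'])
[[ 4.100000e-02  6.870000e-01 -7.260000e-01  1.213146e+03]
 [ 9.990000e-01 -2.600000e-02  3.200000e-02 -5.177100e+01]
 [ 3.000000e-03 -7.270000e-01 -6.870000e-01  7.241540e+02]
 [ 0.000000e+00  0.000000e+00  0.000000e+00  1.000000e+00]]
rocker [(0.74, [191.0, 200.0, 158.0, 56.0])]
jar
[... 1914 characters left out ...]
-1.00000e-03  6.25232e+02]
 [-0.00000e+00  9.55000e-01  2.97000e-01 -7.66450e+01]
 [ 1.00000e-03  2.97000e-01 -9.55000e-01  3.73808e+02]
 [ 0.00000e+00  0.00000e+00  0.00000e+00  1.00000e+00]]
rocker [(0.63, [210.0, 2.0, 86.0, 356.0])]
jar1_mid []
jar2_mid [(0.49, [409.0, 1.0, 16.0, 3.0])]
jar3_mid []
jar4_mid []
latch_grip [(0.77, [402.0, 228.0, 48.0, 74.0]), (0.17, [211.0, 0.0, 87.0, 360.0])]
start [(0.43, [244.0, 3.0, 22.0, 3.0])]
stud [(0.67, [106.0, 179.0, 72.0, 64.0]), (0.62, [212.0, 0.0, 88.0, 361.0])]
dish [(0.97, [104.0, 180.0, 72.0, 63.0]), (0.86, [374.0, 139.0, 51.0, 47.0])]
dish2 [(0.97, [104.0, 180.0, 72.0, 63.0]), (0.86, [374.0, 139.0, 51.0, 47.0])]
tipbox []
beaker []
rinse []
```

Run:
```python
import cv2
a=cv2.imread('pics/scene0.png')[140:310,80:450]; cv2.imwrite('pics/s0c.png',cv2.resize(a,(800,368),interpolation=cv2.INTER_CUBIC))
a=cv2.imread('pics/side0.png')[110:340,150:380]; cv2.imwrite('pics/d0c.png',cv2.resize(a,(600,600),interpolation=cv2.INTER_CUBIC))
```

```text
(no output)
```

View pics/s0c.png

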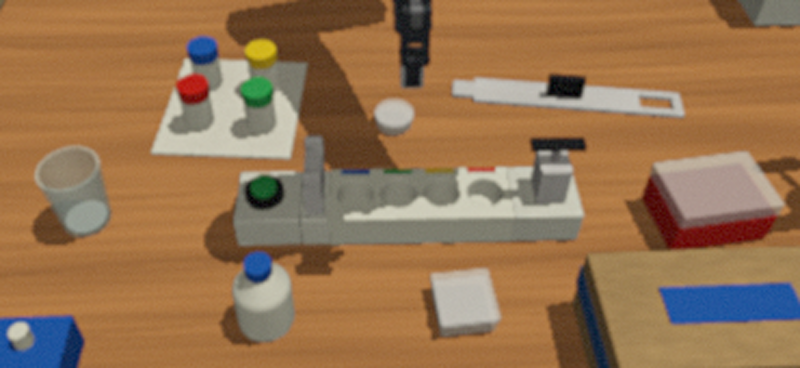

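View pics/d0c.png

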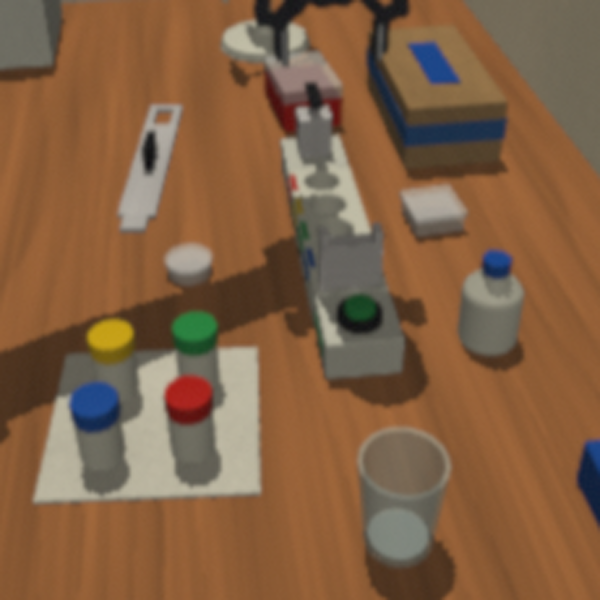

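View pics/wrist0.png

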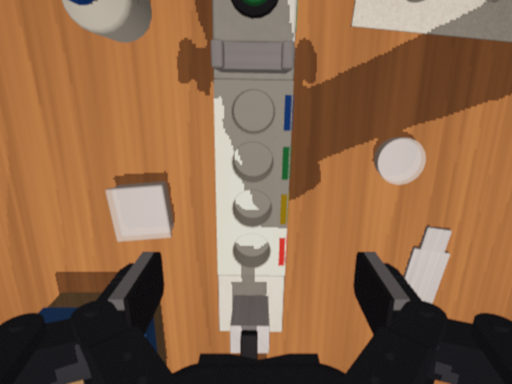

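All four jars are there: blue, yellow, red and green on the mat at the left of the scene view. The latch plate is at the right, about 0.2 rad off the row. The rocker runs along world +y, with wells 1–4 at (253,111), (253,160), (252,207) and (251,250) in the wrist view.

```bash
cat >> h.py <<'E'
HUE={'blue':(105,130),'green':(50,85),'yellow':(20,32),'red':(0,8)}
def blobs(d,col,smin=110,vmin=50):
    hsv=cv2.cvtColor(d['img'],cv2.COLOR_RGB2HSV);a,b=HUE[col]
    m=cv2.inRange(hsv,(a,smin,vmin),(b,255,255))
    if col=='red': m|=cv2.inRange(hsv,(172,smin,vmin),(180,255,255))
    n,l,s,c=cv2.connectedComponentsWithStats(m)
    return [(int(s[i,4]),c[i].round(1).tolist(),s[i,:4].tolist()) for i in range(1,n) if s[i,4]>15]
def tri(obs):
    A=np.zeros((3,3));b=np.zeros(3)
    for d,u,v in obs:
        r=d['T'][:3,:3]@np.array([(u-d['cx'])/d['f'],(v-d['cy'])/d['f'],1]);r/=np.linalg.norm(r)
        P=np.eye(3)-np.outer(r,r);A+=P;b+=P@d['T'][:3,3]
    return np.linalg.solve(A,b)
E
python3 - <<'E'
from h import *
ds,dd,dw=snap('scene'),snap('side'),snap('wrist')
for c in HUE:
    S=[b for b in blobs(ds,c) if 150<b[1][0]<220 and 150<b[1][1]<200]; D=[b for b in blobs(dd,c) if 170<b[1][0]<240 and 220<b[1][1]<280]
    print(c,S,D)
    if S and D:
        s=max(S);e=max(D); print(tri([(ds,*s[1]),(dd,*e[1])]).round(1), ray(ds,*s[1],62).round(1), ray(dd,*e[1],62).round(1))
print('wells wrist')
for p in [(253,111),(253,160),(252,207),(251,250)]: print(ray(dw,*p,43).round(1))
print('edge L/R', [ray(dw,*p,45).round(1) for p in [(214,80),(292,80),(220,274),(284,274)]])
k=(80,140,370/800); 
print('studhead scene', [ray(ds,80+u*k[2],140+v*k[2],126).round(1) for u,v in [(531,144),(585,144)]])
kk=230/600
print('studhead side', [ray(dd,150+u*kk,110+v*kk,126).round(1) for u,v in [(314,94)]])
print('button', ray(ds,80+264*k[2],140+189*k[2],60).round(1), ray(dd,150+359*kk,110+307*kk,60).round(1), tri([(ds,80+264*k[2],140+189*k[2]),(dd,150+359*kk,110+307*kk)]))
for nm,a,b in [('fin',(567,85),(150,152)),('eye',(657,101),(163,116)),('tongue end',(453,87),(133,222))]:
    o=[(ds,80+a[0]*k[2],140+a[1]*k[2]),(dd,150+b[0]*kk,110+b[1]*kk)]
    print(nm,tri(o).round(1),[ray(*x,5).round(1) for x in o])
E
```

```text
blue [(130, [173.3, 162.9], [167, 157, 13, 13])] [(271, [185.9, 265.3], [177, 257, 18, 18])]
[ 381.3 -260.1   62.2] [ 379.7 -259.8   62. ] [ 382. -261.   62.]
green [(151, [198.6, 182.0], [192, 176, 14, 13])] [(223, [224.2, 237.0], [216, 230, 17, 16])]
[ 469.4 -178.9   62.6] [ 467.6 -178.7   62. ] [ 470.  -179.4   62. ]
yellow [(179, [200.5, 164.2], [193, 158, 16, 14])] [(281, [192.2, 240.3], [183, 232, 19, 18])]
[ 392.6 -179.4   63. ] [ 388.9 -179.    62. ] [ 393.6 -180.4   62. ]
red [(173, [169.0, 180.5], [161, 174, 16, 14])] [(292, [222.0, 262.7], [213, 253, 19, 20])]
[ 460.1 -262.4   62. ] [ 458.2 -261.9   62. ] [ 461.1 -264.2   62. ]
wells wrist
[630.2 -57.9  43. ]
[630.4  -9.2  43. ]
[631.7  41.9  43. ]
[633.1  92.8  43. ]
edge L/R [array([667. , -86.6,  45. ]), array([593.1, -86.6,  45. ]), array([668.5, 122. ,  45. ]), array([595.7, 122. ,  45. ])]
studhead scene [array([637.8, 137.6, 126. ]), array([640. , 196.2, 126. ])]
studhead side [array([634. , 153.4, 126. ])]
button [ 633.5 -157.9   60. ] [ 628.3 -164.6   60. ] [ 629.45652305 -158.72058955   55.16453944]
fin [427.2 240.   17.3] [array([407.7, 248.2,   5. ]), array([428.7, 254.2,   5. ])]
eye [446.3 364.8   1.8] [array([445.7, 365.5,   5. ]), array([448. , 353.3,   5. ])]
tongue end [407.9  86.4   7.8] [array([405.9,  86.5,   5. ]), array([407.1,  91.7,   5. ])]
```

>>> servo_tool(
  turn=[
    [0,0,0],
    [0,0,0],
    [0,0,0],
    [0,0,0],
    [0,0,0],
  ],
  dp=[
    [-0.051,-0.036,0],
    [-0.051,-0.036,0],
    [-0.051,-0.036,0],
    [-0.051,-0.036,0],
    [0,0,0],
  ],
  fingers=[0.062,0.062,0.062,0.062,0.062],
)

```text
clock: 2.88
position: [417.3, -145.2, 229.9]
ee_rot: [0.708, -0.706, 0.0, 0.0]
contact_force: [1.1, 1.0, -0.5]
gripper_width: 62.0
```

Run:
```python
from h import *
d=snap('wrist','w1.png')
print(read_state()['position'])
for c in HUE:
    B=max(blobs(d,c)); x,y,w,h=B[2]
    print(c,B, ray(d,*B[1],68).round(1), ray(d,x+w/2-.5,y+h/2-.5,68).round(1))
```

```text
[ 419.18582885 -144.62026993  230.20903046]
blue (2016, [300.5, 42.2], [277, 15, 49, 55]) [ 381.7 -261.7   68. ] [ 381.3 -261.9   68. ]
green (1570, [201.7, 137.4], [180, 116, 45, 44]) [ 469.6 -181.    68. ] [ 469.4 -180.9   68. ]
yellow (1641, [284.5, 137.0], [263, 114, 45, 47]) [ 393.2 -181.5   68. ] [ 392.8 -181.5   68. ]
red (2125, [208.1, 39.0], [184, 12, 50, 55]) [ 460.1 -264.    68. ] [ 459.8 -264.    68. ]
```

View pics/w1.png

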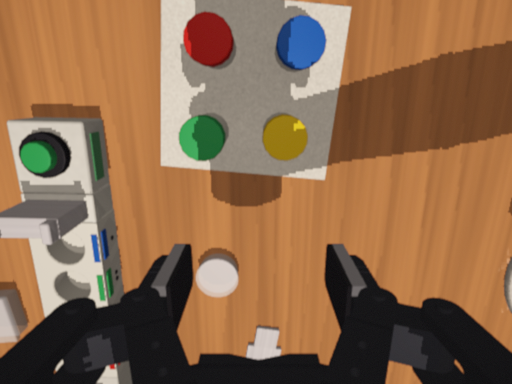

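Blue is at (301,42), red at (208,39), green at (202,137) and yellow at (285,137). Wrist and scene positions agree to within about 2 mm, so I'll pick the blue jar.

>>> servo_tool(
  turn=[
    [0,0,0],
    [0,0,0],
    [0,0,0],
    [0,0,0],
    [0,0,0],
  ],
  dp=[
    [-0.0125,-0.039,-0.03],
    [-0.0125,-0.039,-0.03],
    [-0.0125,-0.039,-0.03],
    [0,0,-0.03],
    [0,0,-0.02],
  ],
  fingers=[0.062,0.062,0.062,0.062,0.062],
)

```text
clock: 3.55
position: [389.5, -264.9, 89.2]
ee_rot: [0.71, -0.704, 0.007, -0.003]
contact_force: [0.1, 0.6, -0.2]
gripper_width: 62.2
```

>>> servo_tool(
  turn=[
    [0,0,0],
    [0,0,0],
    [0,0,0],
    [0,0,0],
    [0,0,0],
  ],
  dp=[
    [-0.008,0.003,0],
    [0,0,-0.027],
    [0,0,-0.027],
    [0,0,0],
    [0,0,0],
  ],
  fingers=[0.062,0.062,0.062,0.062,0.062],
)

```text
clock: 4.18
position: [386.3, -261.2, 36.6]
ee_rot: [0.712, -0.702, 0.009, -0.004]
contact_force: [0.3, 0.2, 0.0]
gripper_width: 61.9
```

>>> servo_tool(
  turn=[
    [0.007,0.018,-0.014],
    [0,0,0],
    [0,0,0],
    [0,0,0],
    [0,0,0],
  ],
  dp=[
    [-0.005,0,0],
    [0,0,0],
    [0,0,0],
    [0,0,0],
    [0,0,0],
  ],
  fingers=[0.062,0.062,0.03,0.03,0.03],
)

```text
clock: 4.8
position: [382.9, -261.6, 39.8]
ee_rot: [0.707, -0.707, 0.002, -0.002]
contact_force: [1.0, 0.1, -1.2]
gripper_width: 40.6
```

```bash
cat >> h.py <<'E'
def st(yaw=0,tgt=None):
    s=read_state();q=R.from_quat(s['ee_rot'])
    t=R.from_rotvec([0,0,yaw])*R.from_quat([.70711,-.70711,0,0])
    print('t',round(s['clock'],2),'p',s['position'].round(1),'turn',(t*q.inv()).as_rotvec().round(4),'F',s['contact_force'].round(1),'w',round(s['gripper_width'],1),'' if tgt is None else ('d',(np.array(tgt)-s['position']).round(1)))
E
python3 -c "
from h import *
for i in range(3): st()"
```

```text
t 4.8 p [ 382.9 -261.6   39.8] turn [ 0.0011  0.0059 -0.0005] F [ 1.   0.1 -1.2] w 40.6 
t 4.8 p [ 382.9 -261.6   39.8] turn [ 0.0011  0.0059 -0.0005] F [ 1.   0.1 -1.2] w 40.6 
t 4.8 p [ 382.9 -261.6   39.8] turn [ 0.0011  0.0059 -0.0005] F [ 1.   0.1 -1.2] w 40.6
```

>>> servo_tool(
  turn=[
    [0,0,0],
    [0,0,0],
    [0,0,0],
    [0,0,0],
    [0,0,0],
  ],
  dp=[
    [0,0,0.05],
    [0,0,0.06],
    [0.03,0.035,0.05],
    [0.045,0.05,0.02],
    [0.05,0.055,0],
  ],
  fingers=[0.03,0.03,0.03,0.03,0.03],
)

```text
clock: 5.42
position: [490.5, -136.9, 217.5]
ee_rot: [-0.704, 0.71, -0.0, 0.002]
contact_force: [-0.6, -0.9, -1.0]
gripper_width: 40.5
```

>>> servo_tool(
  turn=[
    [0,0,0],
    [0,0,0],
    [0,0,0],
    [0,0,0],
    [0,0,0],
  ],
  dp=[
    [0.05,0.055,0],
    [0.05,0.05,0],
    [0.02,0.035,0],
    [0,0,0],
    [0,0,0],
  ],
  fingers=[0.03,0.03,0.03,0.03,0.03],
)

```text
clock: 6.05
position: [597.5, -6.4, 213.9]
ee_rot: [-0.706, 0.708, 0.001, 0.001]
contact_force: [-0.3, -0.5, -0.7]
gripper_width: 40.5
```

Run:
```python
from h import *
st()
d=snap('wrist','w2.png'); np.savez('w2.npz',img=d['img'],T=d['T'],f=d['f'],cx=d['cx'],cy=d['cy'])
```

```text
t 6.05 p [597.5  -6.4 213.9] turn [-0.0029 -0.0005  0.0038] F [-0.3 -0.5 -0.7] w 40.5
```

View pics/w2.png

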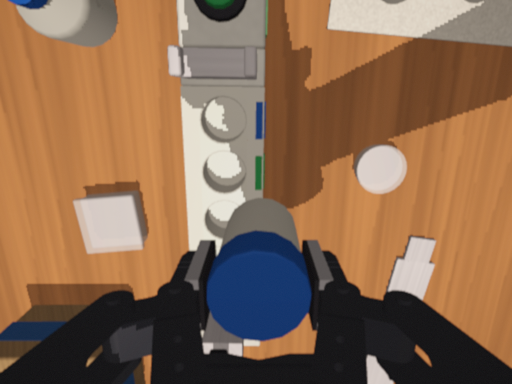

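Run:
```python
from h import *
z=np.load('w2.npz');d={k:z[k] for k in z.files}
p=np.array([597.5,-6.4,213.9])
for u,v in [(225,118.5),(225,169)]: print('well',ray(d,u,v,45).round(1))
print('edges',[ray(d,u,v,45).round(1) for u,v in [(182,90),(266,90),(188,200),(188,248)]])
print('cap',(ray(d,260,287,p[2]+32)-p).round(1))
a=z['img'][80:260,160:290]; cv2.imwrite('pics/w2c.png',cv2.cvtColor(cv2.resize(a,None,fx=3.3,fy=3.3,interpolation=cv2.INTER_CUBIC),cv2.COLOR_RGB2BGR))
hsv=cv2.cvtColor(z['img'],cv2.COLOR_RGB2HSV)
for c in ['blue','green']:
    print(c,[(b,ray(d,*b[1],45).round(1)) for b in blobs(d,c,90) if 240<b[1][0]<280 and b[1][1]<200])
```

```text
well [628.2 -58.3  45. ]
well [629.8 -10.3  45. ]
edges [array([666.2, -83.7,  45. ]), array([590.2, -83.4,  45. ]), array([667.9,  21.3,  45. ]), array([671.5,  74.5,  45. ])]
cap [-0.5 -4.3 32. ]
blue [((211, [258.6, 120.6], [256, 102, 6, 37]), array([597. , -56.3,  45. ]))]
green [((160, [258.0, 172.5], [256, 157, 5, 32]), array([597.8,  -6.7,  45. ]))]
```

View pics/w2c.png

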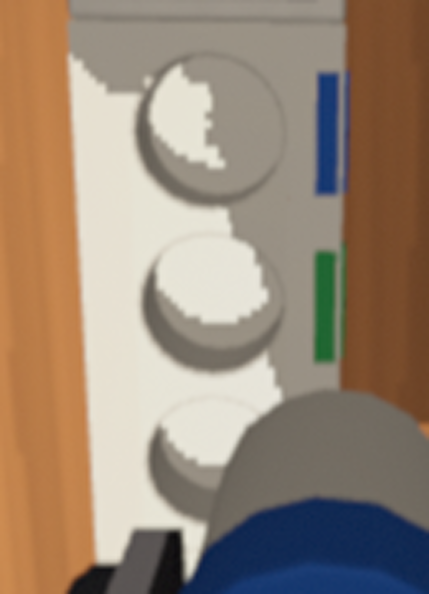

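>>> servo_tool(
  turn=[
    [0,0,0],
    [0,0,0],
    [0,0,0],
    [0,0,0],
    [0,0,0],
  ],
  dp=[
    [0.011,-0.017,-0.02],
    [0.011,-0.017,-0.02],
    [0.01,-0.015,-0.03],
    [0,0,-0.025],
    [0,0,-0.015],
  ],
  fingers=[0.03,0.03,0.03,0.03,0.03],
)

```text
clock: 6.72
position: [629.4, -65.4, 97.3]
ee_rot: [-0.703, 0.711, 0.001, 0.001]
contact_force: [0.6, -1.1, -0.1]
gripper_width: 40.9
```

Run:
```python
from h import *
st(-.015,[629.5,-55.5,93])
```

```text
t 6.72 p [629.4 -65.4  97.3] turn [-0.003  -0.0011 -0.0029] F [ 0.6 -1.1 -0.1] w 40.9 ('d', array([ 0.1,  9.9, -4.3]))
```

>>> servo_tool(
  turn=[
    [0,0,0],
    [0,0,0],
    [0,0,0],
    [0,0,0],
    [0,0,0],
  ],
  dp=[
    [0,0.01,-0.004],
    [0,0,0],
    [0,0,0],
    [0,0,0],
    [0,0,0],
  ],
  fingers=[0.03,0.03,0.03,0.03,0.03],
)

```text
clock: 7.35
position: [630.3, -55.5, 94.2]
ee_rot: [-0.703, 0.711, 0.001, 0.001]
contact_force: [0.3, 0.1, -0.3]
gripper_width: 40.8
```

Run:
```python
from h import *
st(-.015,[629.5,-55.5,93])
d=snap('wrist','w3.png'); np.savez('w3.npz',img=d['img'],T=d['T'],f=d['f'],cx=d['cx'],cy=d['cy'])
a=d['img'][100:384,120:400]; cv2.imwrite('pics/w3c.png',cv2.cvtColor(cv2.resize(a,None,fx=2.1,fy=2.1,interpolation=cv2.INTER_CUBIC),cv2.COLOR_RGB2BGR))
```

```text
t 7.35 p [630.3 -55.5  94.2] turn [-0.0027  0.0011 -0.0031] F [ 0.3  0.1 -0.3] w 40.8 ('d', array([-0.8, -0. , -1.2]))
```

View pics/w3c.png

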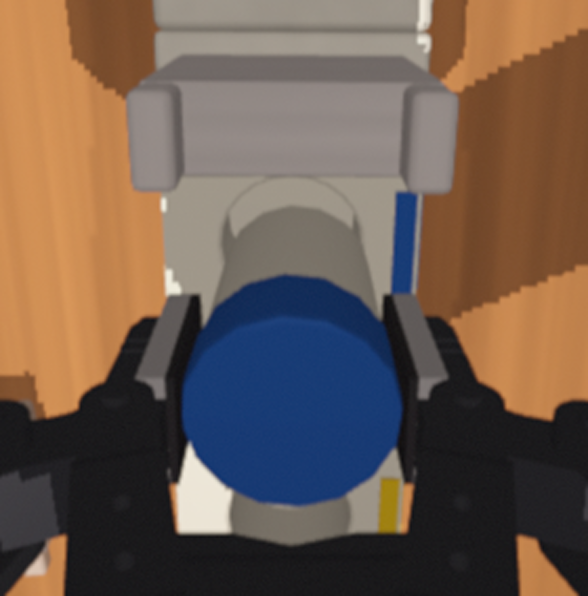

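```bash
cat >> h.py <<'E'
def load(n):
    z=np.load(n);return {k:z[k] for k in z.files}
E
python3 - <<'E'
from h import *
d=load('w3.npz'); p=np.array([630.3,-55.5,94.2])
print('rim far edge -> well centre y', ray(d,120+290/2.1,100+177/2.1,45).round(1)+[0,21,0])
print('rim L,R',ray(d,120+221/2.1,100+245/2.1,45).round(1),ray(d,120+358/2.1,100+240/2.1,45).round(1))
for z,r in [(56,16),(60,20)]: print('foot centre y if z',z, ray(d,120+292/2.1,100+207/2.1,z).round(1)+[0,r,0])
cu=120+292/2.1; cv=100+390/2.1
print('cap',ray(d,cu,cv,p[2]+32).round(1), 'cap L,R', ray(d,120+182/2.1,cv,p[2]+32).round(1),ray(d,120+403/2.1,cv,p[2]+32).round(1))
print('cap front/back',ray(d,cu,100+275/2.1,p[2]+12).round(1),ray(d,cu,100+505/2.1,p[2]+32).round(1))
E
```

```text
rim far edge -> well centre y [630.4 -57.   45. ]
rim L,R [651.2 -57.1  45. ] [610.4 -58.3  45. ]
foot centre y if z 56 [629.9 -56.5  56. ]
foot centre y if z 60 [629.9 -53.8  60. ]
cap [630.1 -60.4 126.2] cap L,R [650.4 -60.6 126.2] [609.7 -60.1 126.2]
cap front/back [629.9 -74.5 106.2] [630.4 -34.5 126.2]
```

>>> servo_tool(
  turn=[
    [0,0,0],
    [0,0,0],
    [0,0,0],
    [0,0,0],
    [0,0,0],
  ],
  dp=[
    [0,-0.003,0],
    [0,0,-0.01],
    [0,0,-0.01],
    [0,0,-0.006],
    [0,0,0],
  ],
  fingers=[0.03,0.03,0.03,0.03,0.03],
)

```text
clock: 8.02
position: [631.1, -58.4, 66.5]
ee_rot: [-0.703, 0.711, 0.0, 0.002]
contact_force: [0.3, 0.5, -1.1]
gripper_width: 40.5
```

Run:
```python
from h import *
st(-.015,[630.5,-58.5,56])
```

```text
t 8.03 p [631.1 -58.4  66.5] turn [-0.0032  0.0031 -0.0031] F [ 0.3  0.5 -1.1] w 40.5 ('d', array([ -0.6,  -0.1, -10.5]))
```

>>> servo_tool(
  turn=[
    [0,0,0],
    [0,0,0],
    [0,0,0],
    [0,0,0],
    [0,0,0],
  ],
  dp=[
    [0,0,-0.006],
    [0,0,-0.0035],
    [0,0,0],
    [0,0,0],
    [0,0,0],
  ],
  fingers=[0.03,0.03,0.03,0.062,0.062],
)

```text
clock: 8.65
position: [630.8, -58.6, 56.6]
ee_rot: [-0.703, 0.711, 0.0, 0.002]
contact_force: [0.7, -0.0, -0.8]
gripper_width: 62.0
```

Run:
```python
from h import *
st(0)
```

```text
t 8.65 p [630.8 -58.6  56.6] turn [-0.0027  0.0022  0.0116] F [ 0.7 -0.  -0.8] w 62.0
```

>>> servo_tool(
  turn=[
    [0,0,0],
    [0,0,0.01],
    [0,0,0],
    [0,0,0],
    [0,0,0],
  ],
  dp=[
    [0,0,0.055],
    [0,0,0.05],
    [-0.04,-0.03,0],
    [-0.05,-0.038,0],
    [-0.05,-0.038,0],
  ],
  fingers=[0.062,0.062,0.062,0.062,0.062],
)

```text
clock: 9.28
position: [490.4, -165.0, 165.1]
ee_rot: [0.709, -0.706, 0.001, -0.002]
contact_force: [0.2, -1.0, -0.3]
gripper_width: 62.4
```

>>> servo_tool(
  turn=[
    [0,0,0],
    [0,0,0],
    [0,0,0],
    [0,0,0],
    [0,0,0],
  ],
  dp=[
    [-0.01,-0.01,-0.03],
    [0,0,-0.03],
    [0,0,0],
    [0,0,0],
    [0,0,0],
  ],
  fingers=[0.062,0.062,0.062,0.062,0.062],
)

```text
clock: 9.9
position: [478.0, -177.9, 108.9]
ee_rot: [0.707, -0.707, 0.004, -0.004]
contact_force: [-0.5, 0.1, 0.0]
gripper_width: 62.1
```

Run:
```python
from h import *
st(0,[469.5,-181,38])
d=snap('wrist','w4.png')
B=max(blobs(d,'green'));x,y,w,h=B[2]; print(B,ray(d,*B[1],68).round(1),ray(d,x+w/2-.5,y+h/2-.5,68).round(1))
```

```text
t 9.9 p [ 478.  -177.9  108.9] turn [ 0.0005  0.0113 -0.0004] F [-0.5  0.1  0. ] w 62.1 ('d', array([ -8.5,  -3.1, -70.9]))
(3820, [272.1, 218.3], [239, 183, 68, 71]) [ 470.3 -181.7   68. ] [ 470.1 -181.9   68. ]
```

>>> servo_tool(
  turn=[
    [0,0.011,0],
    [0,0,0],
    [0,0,0],
    [0,0,0],
    [0,0,0],
  ],
  dp=[
    [-0.008,-0.0035,0],
    [0,0,-0.03],
    [0,0,-0.03],
    [0,0,-0.008],
    [0,0,0],
  ],
  fingers=[0.062,0.062,0.062,0.062,0.062],
)

```text
clock: 10.58
position: [471.6, -181.9, 42.8]
ee_rot: [0.708, -0.706, 0.003, -0.002]
contact_force: [-0.0, -0.2, 0.4]
gripper_width: 62.1
```

Run:
```python
from h import *
st(0,[470,-181.5,38])
```

```text
t 10.57 p [ 471.6 -181.9   42.8] turn [ 0.0016  0.0062 -0.0022] F [-0.  -0.2  0.4] w 62.1 ('d', array([-1.6,  0.4, -4.8]))
```

>>> servo_tool(
  turn=[
    [0,0.006,0],
    [0,0,0],
    [0,0,0],
    [0,0,0],
    [0,0,0],
  ],
  dp=[
    [-0.0015,0,-0.005],
    [0,0,0],
    [0,0,0],
    [0,0,0],
    [0,0,0],
  ],
  fingers=[0.062,0.03,0.03,0.03,0.03],
)

```text
clock: 11.2
position: [471.7, -182.0, 40.2]
ee_rot: [0.708, -0.706, 0.002, -0.001]
contact_force: [-0.8, -0.8, -0.6]
gripper_width: 40.6
```

>>> servo_tool(
  turn=[
    [0,0,0],
    [0,0,0],
    [0,0,0],
    [0,0,0],
    [0,0,0],
  ],
  dp=[
    [0,0,0.06],
    [0,0,0.06],
    [0.035,0.035,0.03],
    [0.05,0.054,0],
    [0.05,0.054,0],
  ],
  fingers=[0.03,0.03,0.03,0.03,0.03],
)

```text
clock: 11.82
position: [589.9, -54.8, 194.7]
ee_rot: [-0.706, 0.709, -0.001, 0.001]
contact_force: [0.7, -1.0, -0.2]
gripper_width: 40.5
```

>>> servo_tool(
  turn=[
    [0,0,0],
    [0,0,0],
    [0,0,0],
    [0,0,0],
    [0,0,0],
  ],
  dp=[
    [0.02,0.022,0],
    [0,0,0],
    [0,0,-0.03],
    [0,0,-0.03],
    [0,0,0],
  ],
  fingers=[0.03,0.03,0.03,0.03,0.03],
)

```text
clock: 12.45
position: [610.7, -29.7, 132.3]
ee_rot: [-0.707, 0.707, -0.001, 0.001]
contact_force: [-0.3, -0.4, 0.2]
gripper_width: 40.5
```

Run:
```python
from h import *
st(-.0,[631.2,-8,96])
```

```text
t 12.45 p [610.7 -29.7 132.3] turn [0.     0.0023 0.001 ] F [-0.3 -0.4  0.2] w 40.5 ('d', array([ 20.5,  21.7, -36.3]))
```

>>> servo_tool(
  turn=[
    [0,0,0],
    [0,0,0],
    [0,0,0],
    [0,0,0],
    [0,0,0],
  ],
  dp=[
    [0.0205,0.0215,0],
    [0,0,0],
    [0,0,-0.02],
    [0,0,-0.016],
    [0,0,0],
  ],
  fingers=[0.03,0.03,0.03,0.03,0.03],
)

```text
clock: 13.08
position: [632.0, -10.9, 101.6]
ee_rot: [-0.706, 0.708, -0.003, 0.003]
contact_force: [0.2, -0.1, 0.5]
gripper_width: 40.7
```

Run:
```python
from h import *
st(-.0,[631.2,-8,96])
d=snap('wrist','w5.png'); np.savez('w5.npz',img=d['img'],T=d['T'],f=d['f'],cx=d['cx'],cy=d['cy'])
a=d['img'][100:384,120:400]; cv2.imwrite('pics/w5c.png',cv2.cvtColor(cv2.resize(a,None,fx=2.1,fy=2.1,interpolation=cv2.INTER_CUBIC),cv2.COLOR_RGB2BGR))
```

```text
t 13.07 p [632.  -10.9 101.6] turn [0.0002 0.0088 0.0032] F [ 0.2 -0.1  0.5] w 40.7 ('d', array([-0.8,  2.9, -5.6]))
```

View pics/w5c.png

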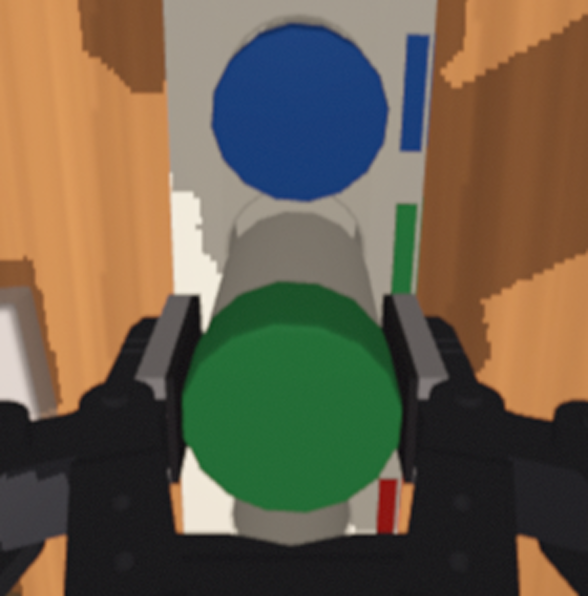

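```bash
cat >> h.py <<'E'
def jarwell(n,p,footrow,rimrow,capfront,capback,foot=40.5):
    d=load(n); g=lambda r:(100+r/2.1); u=120+292/2.1
    print('well y', round(ray(d,u,g(rimrow),45)[1]+21,1),'foot y',round(ray(d,u,g(footrow),p[2]-foot+4)[1]+20,1),
     'cap y',round(ray(d,u,g(capfront),p[2]-foot+50)[1]+21,1),round(ray(d,u,g(capback),p[2]-foot+70)[1]-21,1))
    return d
E
python3 - <<'E'
from h import *
p=np.array([632.,-10.9,101.6])
d=jarwell('w5.npz',p,213,189,281,512)
c=lambda u,v,z: ray(d,120+u/2.1,100+v/2.1,z).round(1)
print('blue cap',c(299,112,87),'w2 L/R',c(231,240,45),c(362,240,45),'bars',c(416,93,45),c(403,250,45))
print('foot L/R',c(233,235,65),c(361,235,65))
E
```

```text
well y -6.7 foot y -6.8 cap y -6.3 -7.0
blue cap [630.2 -58.8  87. ] w2 L/R [651.  -11.2  45. ] [610.6 -11.2  45. ] bars [596.2 -56.6  45. ] [597.8  -7.9  45. ]
foot L/R [648.4 -20.4  65. ] [612.9 -20.4  65. ]
```

>>> servo_tool(
  turn=[
    [0,0.008,0],
    [0,0,0],
    [0,0,0],
    [0,0,0],
    [0,0,0],
  ],
  dp=[
    [0,0,-0.015],
    [0,0,-0.012],
    [0,0,-0.008],
    [0,0,0],
    [0,0,0],
  ],
  fingers=[0.03,0.03,0.03,0.03,0.03],
)

```text
clock: 13.75
position: [632.5, -10.2, 66.3]
ee_rot: [-0.706, 0.708, -0.001, 0.001]
contact_force: [-1.4, 1.8, 0.6]
gripper_width: 40.5
```

Run:
```python
from h import *
st(-.0,[632,-10.9,58])
```

```text
t 13.75 p [632.5 -10.2  66.3] turn [-0.0006  0.0023  0.0028] F [-1.4  1.8  0.6] w 40.5 ('d', array([-0.5, -0.7, -8.3]))
```

Inside the well. I'll seat and release, then go for yellow at (393,-181.5).

>>> servo_tool(
  turn=[
    [0,0,0],
    [0,0,0],
    [0,0,0],
    [0,0,0],
    [0,0,0],
  ],
  dp=[
    [0,0,-0.005],
    [0,0,-0.0035],
    [0,0,0],
    [0,0,0],
    [0,0,0],
  ],
  fingers=[0.03,0.03,0.03,0.062,0.062],
)

```text
clock: 14.38
position: [633.7, -10.5, 58.3]
ee_rot: [-0.706, 0.708, -0.002, 0.002]
contact_force: [0.6, 0.0, 0.3]
gripper_width: 62.2
```

>>> servo_tool(
  turn=[
    [0,0,0],
    [0,0,0],
    [0,0,0],
    [0,0,0],
    [0,0,0],
  ],
  dp=[
    [0,0,0.05],
    [0,0,0.055],
    [-0.05,-0.035,0],
    [-0.058,-0.043,0],
    [-0.058,-0.043,0],
  ],
  fingers=[0.062,0.062,0.062,0.062,0.062],
)

```text
clock: 15.0
position: [480.8, -123.9, 166.8]
ee_rot: [0.708, -0.706, 0.005, -0.004]
contact_force: [0.3, -0.8, 0.8]
gripper_width: 62.4
```

>>> servo_tool(
  turn=[
    [0,0,0],
    [0,0,0],
    [0,0,0],
    [0,0,0],
    [0,0,0],
  ],
  dp=[
    [-0.045,-0.035,0],
    [-0.02,-0.01,0],
    [0,0,-0.025],
    [0,0,-0.025],
    [0,0,0],
  ],
  fingers=[0.062,0.062,0.062,0.062,0.062],
)

```text
clock: 15.62
position: [412.8, -172.7, 119.3]
ee_rot: [-0.707, 0.707, -0.009, 0.006]
contact_force: [0.8, -0.6, 0.2]
gripper_width: 61.9
```

Run:
```python
from h import *
st(0,[393,-181.5,38])
d=snap('wrist','w6.png')
B=max(blobs(d,'yellow'));x,y,w,h=B[2]; print(B,ray(d,*B[1],68).round(1),ray(d,x+w/2-.5,y+h/2-.5,68).round(1))
```

```text
t 15.62 p [ 412.8 -172.7  119.3] turn [0.0043 0.022  0.0008] F [ 0.8 -0.6  0.2] w 61.9 ('d', array([-19.8,  -8.8, -81.3]))
(3669, [291.3, 204.2], [259, 170, 67, 69]) [ 393.5 -182.2   68. ] [ 393.  -182.3   68. ]
```

>>> servo_tool(
  turn=[
    [0.004,0.022,0],
    [0,0,0],
    [0,0,0],
    [0,0,0],
    [0,0,0],
  ],
  dp=[
    [-0.0195,-0.0075,0],
    [0,0,0],
    [0,0,-0.03],
    [0,0,-0.03],
    [0,0,0],
  ],
  fingers=[0.062,0.062,0.062,0.062,0.062],
)

```text
clock: 16.3
position: [397.3, -181.4, 63.8]
ee_rot: [0.708, -0.707, 0.005, -0.004]
contact_force: [-0.0, -0.1, -0.1]
gripper_width: 62.2
```

Run:
```python
from h import *
st(0,[393.2,-180.3,38])
```

```text
t 16.3 p [ 397.3 -181.4   63.8] turn [ 0.0023  0.0126 -0.0013] F [-0.  -0.1 -0.1] w 62.2 ('d', array([ -4.1,   1.1, -25.8]))
```

>>> servo_tool(
  turn=[
    [0.002,0.013,0],
    [0,0,0],
    [0,0,0],
    [0,0,0],
    [0,0,0],
  ],
  dp=[
    [-0.004,0.001,-0.016],
    [0,0,-0.01],
    [0,0,0],
    [0,0,0],
    [0,0,0],
  ],
  fingers=[0.062,0.062,0.03,0.03,0.03],
)

```text
clock: 16.92
position: [395.4, -180.7, 39.1]
ee_rot: [0.708, -0.706, 0.002, -0.001]
contact_force: [0.0, -0.1, -1.2]
gripper_width: 40.5
```

>>> servo_tool(
  turn=[
    [0,0,0],
    [0,0,0],
    [0,0,0],
    [0,0,0],
    [0,0,0],
  ],
  dp=[
    [0,0,0.06],
    [0,0,0.06],
    [0.045,0.04,0.035],
    [0.057,0.054,0],
    [0.057,0.054,0],
  ],
  fingers=[0.03,0.03,0.03,0.03,0.03],
)

```text
clock: 17.55
position: [525.2, -58.3, 195.2]
ee_rot: [-0.706, 0.709, -0.002, 0.003]
contact_force: [0.5, -1.2, -1.4]
gripper_width: 40.6
```

>>> servo_tool(
  turn=[
    [0,0,0],
    [0,0,0],
    [0,0,0],
    [0,0,0],
    [0,0,0],
  ],
  dp=[
    [0.05,0.045,0],
    [0.03,0.025,0],
    [0,0,0],
    [0,0,0],
    [0,0,0],
  ],
  fingers=[0.03,0.03,0.03,0.03,0.03],
)

```text
clock: 18.18
position: [603.2, 12.2, 194.3]
ee_rot: [-0.707, 0.708, -0.002, 0.004]
contact_force: [0.2, 0.1, 0.5]
gripper_width: 40.7
```

Run:
```python
from h import *
st(0,[632,41,101])
```

```text
t 18.18 p [603.2  12.2 194.3] turn [-0.0026  0.0077  0.0014] F [0.2 0.1 0.5] w 40.7 ('d', array([ 28.8,  28.8, -93.3]))
```

>>> servo_tool(
  turn=[
    [0,0.007,0],
    [0,0,0],
    [0,0,0],
    [0,0,0],
    [0,0,0],
  ],
  dp=[
    [0.0285,0.0285,0],
    [0,0,-0.02],
    [0,0,-0.035],
    [0,0,-0.03],
    [0,0,-0.007],
  ],
  fingers=[0.03,0.03,0.03,0.03,0.03],
)

```text
clock: 18.8
position: [630.1, 36.9, 104.1]
ee_rot: [-0.705, 0.71, -0.0, 0.003]
contact_force: [0.5, -0.3, -0.7]
gripper_width: 41.1
```

Run:
```python
from h import *
st(0,[632,41,101])
d=snap('wrist','w7.png'); np.savez('w7.npz',img=d['img'],T=d['T'],f=d['f'],cx=d['cx'],cy=d['cy'])
a=d['img'][100:384,120:400]; cv2.imwrite('pics/w7c.png',cv2.cvtColor(cv2.resize(a,None,fx=2.1,fy=2.1,interpolation=cv2.INTER_CUBIC),cv2.COLOR_RGB2BGR))
```

```text
t 18.8 p [630.1  36.9 104.1] turn [-0.0041  0.0054  0.0072] F [ 0.5 -0.3 -0.7] w 41.1 ('d', array([ 1.9,  4.1, -3.1]))
```

View pics/w7c.png

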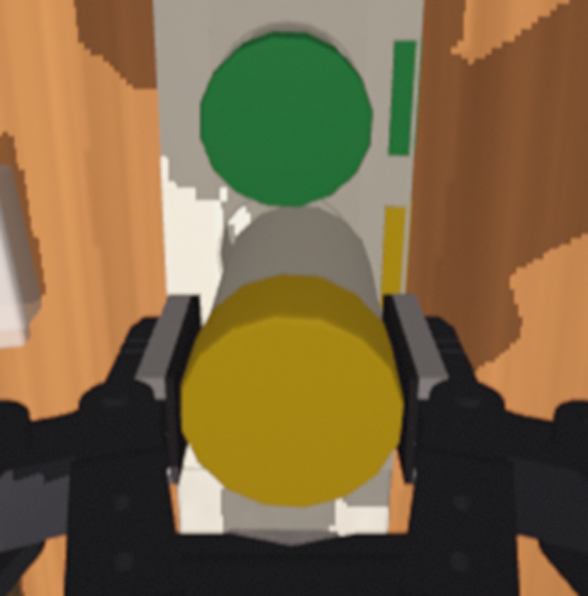

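Run:
```python
from h import *
p=np.array([630.1,36.9,104.1])
d=jarwell('w7.npz',p,205,192,275,506,39.3)
c=lambda u,v,z: ray(d,120+u/2.1,100+v/2.1,z).round(1)
print('green cap',c(286,119,87),'bars',c(402,98.5,45),'bar tops',c(403,41,45),c(394,205,45))
print('foot L/R',c(226,235,69),c(364,235,69),'w3 L',c(220,240,45),'edges',c(160,150,45),c(419,150,45))
```

```text
well y 43.0 foot y 38.3 cap y 39.4 38.2
green cap [631.1  -8.9  87. ] bars [597.5  -6.5  45. ] bar tops [597.9 -23.   45. ] [598.6  26.4  45. ]
foot L/R [648.1  26.8  69. ] [610.1  27.   69. ] w3 L [652.6  37.6  45. ] edges [669.5   8.6  45. ] [591.8   9.   45. ]
```

>>> servo_tool(
  turn=[
    [-0.003,0.003,0],
    [0,0,0],
    [0,0,0],
    [0,0,0],
    [0,0,0],
  ],
  dp=[
    [0.0022,0.0045,0],
    [0,0,-0.015],
    [0,0,-0.015],
    [0,0,-0.008],
    [0,0,0],
  ],
  fingers=[0.03,0.03,0.03,0.03,0.03],
)

```text
clock: 19.48
position: [634.1, 42.2, 67.4]
ee_rot: [-0.705, 0.71, -0.002, 0.004]
contact_force: [0.4, 1.1, -1.1]
gripper_width: 40.8
```

Run:
```python
from h import *
st(-.0,[632.3,41.4,57])
```

```text
t 19.48 p [634.1  42.2  67.4] turn [-0.0027  0.0084  0.0071] F [ 0.4  1.1 -1.1] w 40.8 ('d', array([ -1.8,  -0.8, -10.4]))
```

>>> servo_tool(
  turn=[
    [0,0,0],
    [0,0,0],
    [0,0,0],
    [0,0,0],
    [0,0,0],
  ],
  dp=[
    [0,0,-0.006],
    [0,0,-0.0045],
    [0,0,0],
    [0,0,0],
    [0,0,0],
  ],
  fingers=[0.03,0.03,0.03,0.062,0.062],
)

```text
clock: 20.1
position: [635.2, 42.1, 56.9]
ee_rot: [-0.705, 0.709, -0.003, 0.005]
contact_force: [-0.4, -0.6, 0.5]
gripper_width: 62.2
```

>>> servo_tool(
  turn=[
    [0,0,0],
    [0,0,0],
    [0,0,0],
    [0,0,0],
    [0,0,0],
  ],
  dp=[
    [0,0,0.05],
    [0,0,0.055],
    [-0.03,-0.05,0.01],
    [-0.033,-0.06,0],
    [-0.033,-0.06,0],
  ],
  fingers=[0.062,0.062,0.062,0.062,0.062],
)

```text
clock: 20.72
position: [544.4, -121.4, 176.6]
ee_rot: [0.707, -0.707, 0.006, -0.006]
contact_force: [1.1, 0.0, 0.0]
gripper_width: 62.0
```

>>> servo_tool(
  turn=[
    [0,0,0],
    [0,0,0],
    [0,0,0],
    [0,0,0],
    [0,0,0],
  ],
  dp=[
    [-0.033,-0.06,0],
    [-0.03,-0.05,0],
    [-0.01,-0.02,-0.02],
    [0,0,-0.025],
    [0,0,0],
  ],
  fingers=[0.062,0.062,0.062,0.062,0.062],
)

```text
clock: 21.35
position: [470.8, -253.4, 134.8]
ee_rot: [-0.705, 0.709, -0.01, 0.008]
contact_force: [0.4, -0.4, -0.4]
gripper_width: 61.6
```

Run:
```python
from h import *
st(0,[460,-262.5,38])
d=snap('wrist','w8.png')
B=max(blobs(d,'red'));x,y,w,h=B[2]; print(B,ray(d,*B[1],68).round(1),ray(d,x+w/2-.5,y+h/2-.5,68).round(1))
```

```text
t 21.35 p [ 470.8 -253.4  134.8] turn [0.0031 0.0262 0.0056] F [ 0.4 -0.4 -0.4] w 61.6 ('d', array([-10.8,  -9.1, -96.8]))
(3158, [276.4, 193.3], [246, 161, 63, 65]) [ 460.5 -265.    68. ] [ 460.1 -265.2   68. ]
```

>>> servo_tool(
  turn=[
    [0.003,0.026,0.005],
    [0,0,0],
    [0,0,0],
    [0,0,0],
    [0,0,0],
  ],
  dp=[
    [-0.0105,-0.01,0],
    [0,0,0],
    [0,0,-0.035],
    [0,0,-0.035],
    [0,0,0],
  ],
  fingers=[0.062,0.062,0.062,0.062,0.062],
)

```text
clock: 22.02
position: [465.3, -264.6, 70.1]
ee_rot: [0.709, -0.706, 0.006, -0.003]
contact_force: [-0.0, 1.5, 0.9]
gripper_width: 62.2
```

Run:
```python
from h import *
st(0,[460.3,-263.3,38])
```

```text
t 22.02 p [ 465.3 -264.6   70.1] turn [ 0.0048  0.0122 -0.0041] F [-0.   1.5  0.9] w 62.2 ('d', array([ -5. ,   1.3, -32.1]))
```

>>> servo_tool(
  turn=[
    [0.004,0.012,-0.004],
    [0,0,0],
    [0,0,0],
    [0,0,0],
    [0,0,0],
  ],
  dp=[
    [-0.005,0.001,-0.02],
    [0,0,-0.012],
    [0,0,0],
    [0,0,0],
    [0,0,0],
  ],
  fingers=[0.062,0.062,0.03,0.03,0.03],
)

```text
clock: 22.65
position: [463.1, -264.2, 40.2]
ee_rot: [0.708, -0.707, 0.003, -0.001]
contact_force: [-0.0, -0.1, -1.8]
gripper_width: 40.4
```

>>> servo_tool(
  turn=[
    [0,0,0],
    [0,0,0],
    [0,0,0],
    [0,0,0],
    [0,0,0],
  ],
  dp=[
    [0,0,0.06],
    [0,0,0.06],
    [0.02,0.04,0.035],
    [0.028,0.058,0],
    [0.028,0.058,0],
  ],
  fingers=[0.03,0.03,0.03,0.03,0.03],
)

```text
clock: 23.28
position: [536.9, -110.5, 201.6]
ee_rot: [-0.705, 0.71, -0.004, 0.003]
contact_force: [0.8, -0.8, 0.6]
gripper_width: 40.7
```

>>> servo_tool(
  turn=[
    [0,0,0],
    [0,0,0],
    [0,0,0],
    [0,0,0],
    [0,0,0],
  ],
  dp=[
    [0.028,0.058,0],
    [0.028,0.058,0],
    [0.02,0.045,0],
    [0.01,0.02,0],
    [0,0,0],
  ],
  fingers=[0.03,0.03,0.03,0.03,0.03],
)

```text
clock: 23.9
position: [622.3, 73.8, 202.6]
ee_rot: [-0.706, 0.708, -0.004, 0.005]
contact_force: [-0.2, -1.0, -1.7]
gripper_width: 40.9
```

Run:
```python
from h import *
st(0,[633,92,104])
```

```text
t 23.9 p [622.3  73.8 202.6] turn [-0.0005  0.013   0.0025] F [-0.2 -1.  -1.7] w 40.9 ('d', array([ 10.7,  18.2, -98.6]))
```

>>> servo_tool(
  turn=[
    [0,0.013,0],
    [0,0,0],
    [0,0,0],
    [0,0,0],
    [0,0,0],
  ],
  dp=[
    [0.0105,0.018,0],
    [0,0,-0.02],
    [0,0,-0.035],
    [0,0,-0.035],
    [0,0,-0.008],
  ],
  fingers=[0.03,0.03,0.03,0.03,0.03],
)

```text
clock: 24.52
position: [631.0, 85.3, 104.8]
ee_rot: [-0.704, 0.711, 0.0, 0.001]
contact_force: [-0.3, -0.2, -0.8]
gripper_width: 40.6
```

Run:
```python
from h import *
st(0,[633,92,101])
d=snap('wrist','w9.png'); np.savez('w9.npz',img=d['img'],T=d['T'],f=d['f'],cx=d['cx'],cy=d['cy'])
a=d['img'][100:384,120:400]; cv2.imwrite('pics/w9c.png',cv2.cvtColor(cv2.resize(a,None,fx=2.1,fy=2.1,interpolation=cv2.INTER_CUBIC),cv2.COLOR_RGB2BGR))
```

```text
t 24.52 p [631.   85.3 104.8] turn [-0.001   0.0007  0.01  ] F [-0.3 -0.2 -0.8] w 40.6 ('d', array([ 2. ,  6.7, -3.8]))
```

View pics/w9c.png

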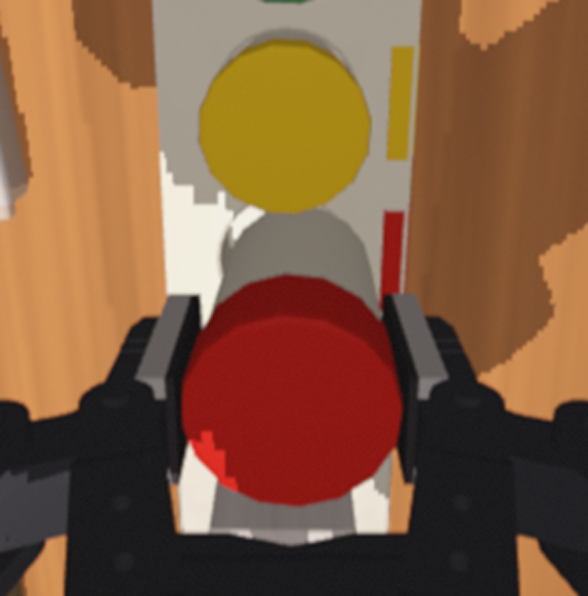

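Run:
```python
from h import *
p=np.array([631.,85.3,104.8])
d=jarwell('w9.npz',p,206,197,275,505,40.2)
c=lambda u,v,z: ray(d,120+u/2.1,100+v/2.1,z).round(1)
print('yellow cap',c(284.5,127,87),'bars',c(400,103.5,45),'bar tops',c(401,46,45),c(393,211,45))
print('foot L/R',c(226,235,69),c(364,235,69),'w4 L',c(219,240,45),'edges',c(160,160,45),c(416,160,45))
```

```text
well y 93.1 foot y 87.3 cap y 88.3 87.2
yellow cap [632.2  41.5  87. ] bars [598.5  43.5  45. ] bar tops [598.8  26.8  45. ] [599.4  77.   45. ]
foot L/R [648.9  75.4  69. ] [610.8  75.7  69. ] w4 L [653.6  86.   45. ] edges [670.4  60.   45. ] [593.   60.7  45. ]
```

>>> servo_tool(
  turn=[
    [0,0,0],
    [0,0,0],
    [0,0,0],
    [0,0,0],
    [0,0,0],
  ],
  dp=[
    [0.0024,0.0056,0],
    [0,0,-0.015],
    [0,0,-0.015],
    [0,0,-0.008],
    [0,0,0],
  ],
  fingers=[0.03,0.03,0.03,0.03,0.03],
)

```text
clock: 25.2
position: [635.4, 91.7, 68.8]
ee_rot: [-0.703, 0.711, -0.001, 0.004]
contact_force: [-1.0, 0.9, -1.1]
gripper_width: 40.5
```

Run:
```python
from h import *
st(-.0,[633.4,90.9,57.5])
```

```text
t 25.2 p [635.4  91.7  68.8] turn [-0.0034  0.007   0.0102] F [-1.   0.9 -1.1] w 40.5 ('d', array([ -2. ,  -0.8, -11.3]))
```

>>> servo_tool(
  turn=[
    [0,0,0],
    [0,0,0],
    [0,0,0],
    [0,0,0],
    [0,0,0],
  ],
  dp=[
    [0,0,-0.007],
    [0,0,-0.0045],
    [0,0,0],
    [0,0,0],
    [0,0,0],
  ],
  fingers=[0.03,0.03,0.03,0.062,0.062],
)

```text
clock: 25.82
position: [636.7, 91.7, 57.2]
ee_rot: [-0.704, 0.71, -0.002, 0.005]
contact_force: [0.4, -0.4, -0.2]
gripper_width: 61.8
```

>>> servo_tool(
  turn=[
    [0,0,0],
    [0,0,0],
    [0,0,0],
    [0,0,0],
    [0,0,0],
  ],
  dp=[
    [0,0,0.05],
    [0,0,0.06],
    [0,0,0.06],
    [-0.04,0.04,0.03],
    [-0.045,0.045,0],
  ],
  fingers=[0.062,0.062,0.05,0.04,0.04],
)

```text
clock: 26.45
position: [554.0, 173.5, 263.1]
ee_rot: [-0.701, 0.713, -0.004, 0.007]
contact_force: [0.3, 1.4, -0.2]
gripper_width: 40.3
```

>>> servo_tool(
  turn=[
    [0,0,0],
    [0,0,0],
    [0,0,0],
    [0,0,0],
    [0,0,0],
  ],
  dp=[
    [-0.045,0.045,0],
    [-0.045,0.045,0],
    [-0.02,0.02,0],
    [0,0,0],
    [0,0,0],
  ],
  fingers=[0.04,0.04,0.04,0.04,0.04],
)

```text
clock: 27.08
position: [442.3, 285.8, 267.8]
ee_rot: [-0.703, 0.711, -0.004, 0.012]
contact_force: [0.7, -0.5, 0.6]
gripper_width: 40.2
```

Run:
```python
from h import *
st(0)
d=snap('wrist','w10.png'); np.savez('w10.npz',img=d['img'],T=d['T'],f=d['f'],cx=d['cx'],cy=d['cy'])
```

```text
t 27.07 p [442.3 285.8 267.8] turn [-0.0116  0.0231  0.0124] F [ 0.7 -0.5  0.6] w 40.2
```

View pics/w10.png

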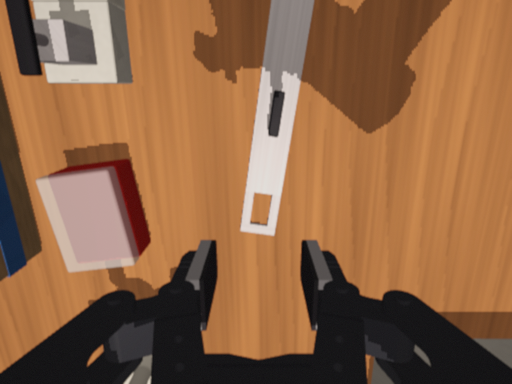

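Run:
```python
from h import *
d=load('w10.npz')
a=ray(d,282,73,5);b=ray(d,258,233,5);e=ray(d,261,209,4)
v=b-a;v/=np.linalg.norm(v);print(a.round(1),b.round(1),'eye',e.round(1),'dir',v.round(3),'yaw',np.arctan2(-v[0],v[1]).round(3))
print('fin from eye',(e-126*v).round(1),'fin from end',(b-160.5*v).round(1),'fin top ray',ray(d,276,113,37).round(1))
```

```text
[419.8 192.5   5. ] [450. 395.   5.] eye [445.7 360.8   4. ] dir [0.148 0.989 0.   ] yaw -0.149
fin from eye [427.  236.2   4. ] fin from end [426.3 236.3   5. ] fin top ray [427.4 235.2  37. ]
```

The latch is seen with its fin at (276,113), its eye at (261,209) and the plate end at (258,233). The fin comes out at (427,236) and the yaw at -0.15, and these agree with each other. Moving above it.

>>> servo_tool(
  turn=[
    [-0.01,0.02,-0.07],
    [0,0,-0.067],
    [0,0,0],
    [0,0,0],
    [0,0,0],
  ],
  dp=[
    [-0.005,-0.02,-0.04],
    [-0.005,-0.02,-0.045],
    [-0.004,-0.01,-0.045],
    [0,0,-0.03],
    [0,0,0],
  ],
  fingers=[0.04,0.04,0.04,0.04,0.04],
)

```text
clock: 27.75
position: [432.7, 229.9, 104.7]
ee_rot: [-0.647, 0.763, -0.002, 0.003]
contact_force: [0.0, 0.1, 1.3]
gripper_width: 39.9
```

Run:
```python
from h import *
st(-.149,[427,236,60])
d=load('w10.npz')
for q in [(633.7,196,126),(633.0,136,126),(641.7,196,126),(625.7,196,126)]: print(np.round(proj(d,q),1))
print(ray(d,30,75,126).round(1))
d=snap('wrist','w11.png'); np.savez('w11.npz',img=d['img'],T=d['T'],f=d['f'],cx=d['cx'],cy=d['cy'])
a=np.hstack([cv2.resize(load('w10.npz')['img'][0:110,0:150],None,fx=2.6,fy=2.6,interpolation=cv2.INTER_CUBIC), cv2.resize(d['img'],None,fx=.745,fy=.745)[:286]])
cv2.imwrite('pics/w11c.png',cv2.cvtColor(a,cv2.COLOR_RGB2BGR)); print(a.shape)
```

```text
t 27.75 p [432.7 229.9 104.7] turn [-0.0016  0.007   0.0153] F [0.  0.1 1.3] w 39.9 ('d', array([ -5.7,   6.1, -44.7]))
[29.1 75.1]
[12.3 -7.7]
[19.6 75.3]
[38.7 75. ]
[633.  195.9 126. ]
(286, 771, 3)
```

View pics/w11c.png

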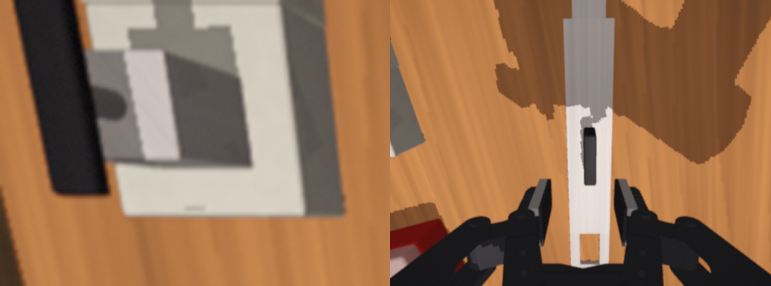

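Run:
```python
from h import *
d=load('w11.npz');k=.745
c=lambda u,v,z: ray(d,(u-390)/k,v/k,z).round(1)
print('fin top ends',c(589,135,39),c(591,185,39),'eye L R T B',c(580,249,5),c(600,249,5),c(590,234,5),c(590,262,5),'plate',c(564,20,5),c(614,20,5),c(570,265,5),c(611,265,5), 'tongue', c(572,17,5),c(606,17,5))
st(-.149,[427,236,60])
```

```text
fin top ends [424.4 211.2  39. ] [430.1 259.6  39. ] eye L R T B [457.8 358.7   5. ] [434.1 362.5   5. ] [442.7 339.6   5. ] [448.9 379.7   5. ] plate [430.7 111.4   5. ] [386.5 118.8   5. ] [473.9 380.3   5. ] [424.2 388.2   5. ] tongue [423.2 110.2   5. ] [393.3 115.2   5. ]
t 27.8 p [433.5 230.9 106.1] turn [-0.0037  0.0094  0.0147] F [ 0.4 -0.5  0.8] w 40.5 ('d', array([ -6.5,   5.1, -46.1]))
```

>>> servo_tool(
  turn=[
    [-0.003,0.009,0.015],
    [0,0,0],
    [0,0,0],
    [0,0,0],
    [0,0,0],
  ],
  dp=[
    [-0.0065,0.005,0],
    [0,0,0],
    [0,0,-0.04],
    [0,0,-0.03],
    [0,0,0],
  ],
  fingers=[0.04,0.04,0.04,0.04,0.04],
)

```text
clock: 28.42
position: [431.3, 240.9, 41.6]
ee_rot: [-0.654, 0.757, 0.001, 0.009]
contact_force: [0.3, 0.3, -0.2]
gripper_width: 39.7
```

Run:
```python
from h import *
st(-.149,[427.2,235.6,11])
```

```text
t 28.43 p [431.3 240.9  41.6] turn [-0.0121  0.0121 -0.0032] F [ 0.3  0.3 -0.2] w 39.7 ('d', array([ -4.1,  -5.3, -30.6]))
```

>>> servo_tool(
  turn=[
    [-0.012,0.012,-0.003],
    [0,0,0],
    [0,0,0],
    [0,0,0],
    [0,0,0],
  ],
  dp=[
    [-0.004,-0.0053,-0.01],
    [0,0,-0.01],
    [0,0,0],
    [0,0,0],
    [0,0,0],
  ],
  fingers=[0.04,0.04,0.04,0.04,0.04],
)

```text
clock: 29.05
position: [429.3, 237.6, 24.3]
ee_rot: [-0.653, 0.757, 0.0, 0.004]
contact_force: [-0.0, -0.8, -0.1]
gripper_width: 40.2
```

Run:
```python
from h import *
st(-.149,[427.2,235.6,11])
```

```text
t 29.05 p [429.3 237.6  24.3] turn [-0.0049  0.0051 -0.0012] F [-0.  -0.8 -0.1] w 40.2 ('d', array([ -2.1,  -2. , -13.3]))
```

>>> servo_tool(
  turn=[
    [-0.005,0.005,0],
    [-0.002,0.002,0],
    [0,0,0],
    [0,0,0],
    [0,0,0],
  ],
  dp=[
    [-0.002,-0.002,-0.012],
    [-0.001,-0.001,0],
    [0,0,0],
    [0,0,0],
    [0,0,0],
  ],
  fingers=[0.04,0.04,0.0,0.0,0.0],
)

```text
clock: 29.68
position: [426.2, 234.5, 11.7]
ee_rot: [-0.653, 0.757, -0.0, -0.002]
contact_force: [0.6, -0.7, -1.2]
gripper_width: 10.7
```

Run:
```python
from h import *
st(-.149,[427.2,235.6,11])
```

```text
t 29.68 p [426.2 234.5  11.7] turn [ 0.0023 -0.0021 -0.0012] F [ 0.6 -0.7 -1.2] w 10.7 ('d', array([ 1. ,  1.1, -0.7]))
```

>>> servo_tool(
  turn=[
    [0,0,0],
    [0,0,0],
    [0,0,0.05],
    [0,0,0.05],
    [0,0,0.037],
  ],
  dp=[
    [0,0,0.03],
    [0,0,0.05],
    [0,0,0.06],
    [0,0,0.06],
    [0.02,-0.015,0.04],
  ],
  fingers=[0,0,0,0,0],
)

```text
clock: 30.3
position: [440.4, 215.3, 252.9]
ee_rot: [-0.705, 0.709, -0.0, -0.01]
contact_force: [1.0, 0.2, -3.0]
gripper_width: 11.3
```

>>> servo_tool(
  turn=[
    [0,0,0],
    [0,0,0],
    [0,0,0],
    [0,0,0],
    [0,0,0],
  ],
  dp=[
    [0.04,-0.028,0],
    [0.045,-0.03,0],
    [0.045,-0.03,0],
    [0.03,-0.02,0],
    [0,0,0],
  ],
  fingers=[0,0,0,0,0],
)

```text
clock: 30.92
position: [604.0, 103.8, 253.2]
ee_rot: [-0.705, 0.709, 0.002, -0.007]
contact_force: [-0.7, -0.1, -3.0]
gripper_width: 11.0
```

Run:
```python
from h import *
st(-.0125,[631.3,95,255])
```

```text
t 30.93 p [604.  103.8 253.2] turn [ 0.0076 -0.0129 -0.0061] F [-0.7 -0.1 -3. ] w 11.0 ('d', array([27.3, -8.8,  1.8]))
```

>>> servo_tool(
  turn=[
    [0.007,-0.013,-0.006],
    [-0.1,0,0],
    [-0.15,0,0],
    [-0.15,0,0],
    [-0.14,0,0],
  ],
  dp=[
    [0.027,-0.009,0.002],
    [0,0,0],
    [0,0,0],
    [0,0,0],
    [0,0,0],
  ],
  fingers=[0,0,0,0,0],
)

```text
clock: 31.55
position: [627.7, 94.1, 253.4]
ee_rot: [-0.674, 0.686, -0.193, -0.193]
contact_force: [0.9, -1.0, -3.2]
gripper_width: 11.1
```

```bash
cat >> h.py <<'E'
def sp(th,tgt,yaw=-.0125):
    s=read_state();q=R.from_quat(s['ee_rot'])
    t=R.from_rotvec([0,0,yaw])*R.from_rotvec([-th,0,0])*R.from_quat([.70711,-.70711,0,0])
    print('t',round(s['clock'],2),'p',s['position'].round(1),'turn',(t*q.inv()).as_rotvec().round(4),'d',(np.array(tgt)-s['position']).round(1),'F',s['contact_force'].round(1),'w',round(s['gripper_width'],1),'j',s['joints'].round(2))
E
python3 - <<'E'
from h import *
sp(.55,[631.3,95,255])
E
```

```text
t 31.55 p [627.7  94.1 253.4] turn [0.0033 0.0054 0.0033] d [3.6 0.9 1.6] F [ 0.9 -1.  -3.2] w 11.1 j [ 0.59  0.48 -0.05  0.46 -1.39 -0.77]
```

>>> servo_tool(
  turn=[
    [0.003,0.005,0.003],
    [0,0,0],
    [0,0,0],
    [0,0,0],
    [0,0,0],
  ],
  dp=[
    [0.0035,0.001,0],
    [0,0,-0.02],
    [0,0,-0.02],
    [0,0,-0.016],
    [0,0,0],
  ],
  fingers=[0,0,0,0,0],
)

```text
clock: 32.17
position: [629.7, 98.5, 193.7]
ee_rot: [-0.678, 0.685, -0.187, -0.19]
contact_force: [1.0, 0.0, -2.9]
gripper_width: 10.9
```

Run:
```python
from h import *
sp(.55,[631.3,95,196])
a=snap('scene');b=snap('side')
np.savez('s1.npz',**{k:a[k] for k in('img','T','f','cx','cy')});np.savez('d1.npz',**{k:b[k] for k in('img','T','f','cx','cy')})
A=cv2.resize(a['img'][100:270,190:390],None,fx=4,fy=4,interpolation=cv2.INTER_CUBIC)[:340]
A=cv2.resize(a['img'][150:250,230:390],(800,500),interpolation=cv2.INTER_CUBIC)
cv2.imwrite('pics/s1c.png',cv2.cvtColor(A,cv2.COLOR_RGB2BGR))
```

```text
t 32.17 p [629.7  98.5 193.7] turn [-0.0094 -0.0012 -0.0029] d [ 1.6 -3.5  2.3] F [ 1.   0.  -2.9] w 10.9 j [ 0.59  0.53 -0.12  0.46 -1.28 -0.81]
```

View pics/s1c.png

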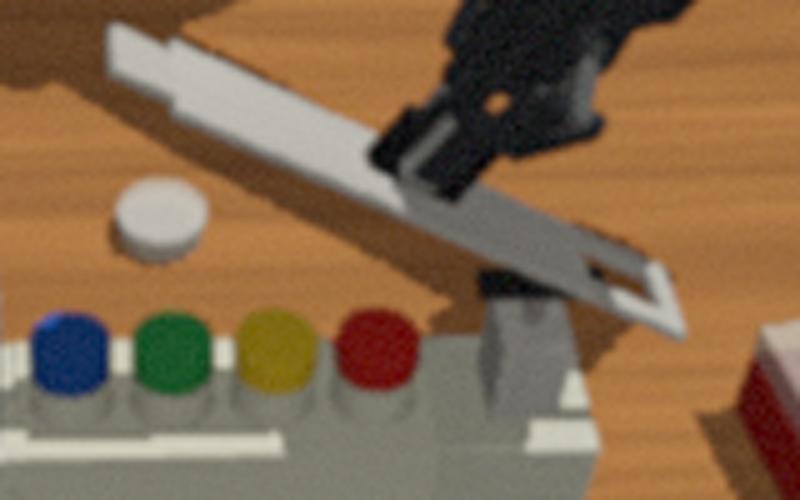

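```bash
cat >> h.py <<'E'
O=np.array([631.5,18.1,0]);RZ=R.from_rotvec([0,0,-.0125]).as_matrix()
Q0=R.from_quat([.70711,-.70711,0,0])
def plate(s,x,h,p,q,s0=-1,h0=11.7):
    # plate point (x,s,h) to world, given TCP pose
    Rp=(R.from_quat(q)*Q0.inv()).as_matrix(); return np.array(p)+Rp@np.array([x,s-s0,h-h0])
def rock(v): return O+RZ@np.array(v)
E
python3 - <<'E'
from h import *
p=[629.7,98.5,193.7];q=[-0.678,0.685,-0.187,-0.19]
d=load('s1.npz')
f=lambda P:np.round((np.array(proj(d,P))-[230,150])*5,0)
for n,v in [('outer near h5',(160.5,23,5)),('outer near h0',(160.5,23,0)),('outer far h5',(160.5,-23,5)),('tail near h0',(-154,15,0)),('tail far h5',(-154,-15,5)),('step near h0',(-124,23,0)),('step far h5',(-124,-23,5))]: print(n,f(plate(*v,p,q)))
for n,v in [('head outer near top',(8,178,126)),('head inner near top',(8,118,126)),('head inner near bot',(8,118,118)),('head outer near bot',(8,178,118)),('pillar near top y-',(20,131,98)),('pillar near top y+',(20,165,98))]: print(n,f(rock(v)))
for v in [(148.5,0,0),(148.5,0,5),(103.5,0,0)]: print(v,(RZ.T@(plate(*v,p,q)-O)).round(1))
E
```

```text
outer near h5 [679. 333.]
outer near h0 [672. 339.]
outer far h5 [656. 264.]
tail near h0 [100.  73.]
tail far h5 [104.  20.]
step near h0 [163. 113.]
step far h5 [164.  36.]
head outer near top [603. 286.]
head inner near top [476. 288.]
head inner near bot [473. 300.]
head outer near bot [600. 297.]
pillar near top y- [499. 347.]
pillar near top y+ [571. 345.]
(148.5, 0, 0) [ -3.2 202.6 106.8]
(148.5, 0, 5) [ -3.2 205.2 111.1]
(103.5, 0, 0) [ -3.1 164.  130. ]
```

>>> servo_tool(
  turn=[
    [-0.009,-0.001,-0.003],
    [0,0,0],
    [0,0,0],
    [0,0,0],
    [0,0,0],
  ],
  dp=[
    [0.002,0,0.002],
    [0,-0.01,0],
    [0,-0.007,0],
    [0,0,0],
    [0,0,0],
  ],
  fingers=[0,0,0,0,0],
)

```text
clock: 32.9
position: [632.1, 79.7, 199.8]
ee_rot: [-0.676, 0.686, -0.191, -0.192]
contact_force: [0.0, -0.8, -1.6]
gripper_width: 11.0
```

```bash
cat >> h.py <<'E'
def pl(th,tgt):
    sp(th,tgt); s=read_state()
    for n,v in [('bar in lo',(148.5,0,0)),('bar in top',(148.5,0,5)),('bar out lo',(160.5,0,0)),('eye in lo',(103.5,0,0)),('fin',(0,0,0)),('tail',(-154,0,0))]: print(n,(RZ.T@(plate(*v,s['position'],s['ee_rot'])-O)).round(1),end='; ')
    print()
E
python3 -c "
from h import *
pl(.55,[631.5,50,196.5])"
```

```text
t 32.9 p [632.1  79.7 199.8] turn [-0.0007  0.0028  0.0012] d [ -0.6 -29.7  -3.3] F [ 0.  -0.8 -1.6] w 11.0 j [ 0.57  0.52 -0.13  0.47 -1.28 -0.8 ]
bar in lo [  0.2 183.  111.8]; bar in top [  0.2 185.6 116.1]; bar out lo [  0.2 193.2 105.5]; eye in lo [1.000e-01 1.446e+02 1.353e+02]; fin [ -0.2  56.3 189.3]; tail [ -0.5 -75.  269.7];
```

>>> servo_tool(
  turn=[
    [0,0,0],
    [0,0,0],
    [0,0,0],
    [0,0,0],
    [0,0,0],
  ],
  dp=[
    [0,0,-0.0035],
    [0,0,0],
    [0,-0.006,0],
    [0,-0.006,0],
    [0,0,0],
  ],
  fingers=[0,0,0,0,0],
)

```text
clock: 33.52
position: [632.0, 67.1, 195.8]
ee_rot: [-0.676, 0.685, -0.191, -0.192]
contact_force: [-0.0, 0.2, -3.3]
gripper_width: 10.9
```

```bash
python3 -c "
from h import *
pl(.55,[631.5,50,196.5])"
```

```text
t 33.52 p [632.   67.1 195.8] turn [-0.0004  0.0022  0.0007] d [ -0.5 -17.1   0.7] F [-0.   0.2 -3.3] w 10.9 j [ 0.55  0.52 -0.15  0.48 -1.26 -0.8 ]
bar in lo [1.000e-01 1.704e+02 1.077e+02]; bar in top [1.00e-01 1.73e+02 1.12e+02]; bar out lo [  0.2 180.6 101.5]; eye in lo [1.000e-01 1.320e+02 1.312e+02]; fin [-1.000e-01  4.380e+01  1.853e+02]; tail [ -0.4 -87.5 265.7];
```

>>> servo_tool(
  turn=[
    [0,0,0],
    [0,0,0],
    [0,0,0],
    [0,0,0],
    [0,0,0],
  ],
  dp=[
    [0,-0.005,0],
    [0,-0.005,0],
    [0,-0.004,0],
    [0,0,0],
    [0,0,0],
  ],
  fingers=[0,0,0,0,0],
)

```text
clock: 34.15
position: [632.0, 51.9, 196.0]
ee_rot: [-0.676, 0.685, -0.191, -0.192]
contact_force: [-0.9, -0.1, -2.7]
gripper_width: 11.1
```

Run:
```python
from h import *
pl(.55,[631.5,50,196.5])
a=snap('scene');b=snap('side')
np.savez('s2.npz',**{k:a[k] for k in('img','T','f','cx','cy')})
A=cv2.resize(a['img'][165:245,270:370],(600,480),interpolation=cv2.INTER_CUBIC)
cv2.imwrite('pics/s2c.png',cv2.cvtColor(A,cv2.COLOR_RGB2BGR))
```

```text
t 34.15 p [632.   51.9 196. ] turn [-0.0006  0.0026  0.001 ] d [-0.5 -1.9  0.5] F [-0.9 -0.1 -2.7] w 11.1 j [ 0.53  0.51 -0.17  0.49 -1.24 -0.79]
bar in lo [  0.5 155.2 108. ]; bar in top [  0.4 157.8 112.3]; bar out lo [  0.5 165.4 101.7]; eye in lo [  0.4 116.8 131.5]; fin [1.000e-01 2.850e+01 1.855e+02]; tail [-2.000e-01 -1.028e+02  2.659e+02];
```

View pics/s2c.png

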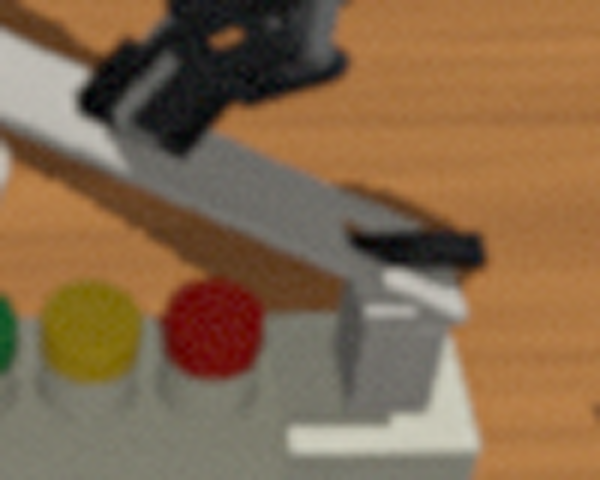

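The head's outer end pokes through the eye at (480,245), with the bar under it at (420,290). Levelling starts, pivoting about the bar.

>>> servo_tool(
  turn=[
    [0.1,0,0],
    [0,0,0],
    [0.1,0,0],
    [0,0,0],
    [0,0,0],
  ],
  dp=[
    [0,-0.008,-0.0135],
    [0,0,0],
    [0,-0.007,-0.014],
    [0,0,0],
    [0,0,0],
  ],
  fingers=[0,0,0,0,0],
)

```text
clock: 34.88
position: [632.8, 38.1, 168.8]
ee_rot: [-0.693, 0.7, -0.122, -0.123]
contact_force: [-0.8, 0.8, -3.1]
gripper_width: 10.9
```

```bash
python3 -c "
from h import *
pl(.35,[631.5,36.7,168.3])"
```

```text
t 34.88 p [632.8  38.1 168.8] turn [-0.0005  0.0003 -0.0025] d [-1.3 -1.4 -0.5] F [-0.8  0.8 -3.1] w 10.9 j [ 0.45  0.48 -0.17  0.35 -1.11 -0.65]
bar in lo [  0.7 156.4 106.6]; bar in top [  0.7 158.2 111.3]; bar out lo [  0.7 167.7 102.5]; eye in lo [  0.8 114.2 122. ]; fin [  1.1  16.9 157.5]; tail [   1.4 -127.8  210.2];
```

>>> servo_tool(
  turn=[
    [0.1,0,-0.002],
    [0,0,0],
    [0.1,0,0],
    [0,0,0],
    [0,0,0],
  ],
  dp=[
    [-0.001,-0.007,-0.0155],
    [0,0,0],
    [0,-0.004,-0.0155],
    [0,0,0],
    [0,0,0],
  ],
  fingers=[0,0,0,0,0],
)

```text
clock: 35.5
position: [633.3, 30.9, 138.5]
ee_rot: [-0.704, 0.706, -0.054, -0.055]
contact_force: [0.7, 0.5, -2.1]
gripper_width: 11.1
```

```bash
python3 -c "
from h import *
pl(.15,[631.5,27,137.9])"
```

```text
t 35.5 p [633.3  30.9 138.5] turn [ 0.0038 -0.0011 -0.0097] d [-1.8 -3.9 -0.6] F [ 0.7  0.5 -2.1] w 11.1 j [ 0.37  0.48 -0.15  0.17 -1.   -0.47]
bar in lo [  0.2 158.7 104. ]; bar in top [  0.2 159.5 108.9]; bar out lo [  0.  170.6 102.2]; eye in lo [  0.6 114.3 110.9]; fin [  1.6  12.  126.7]; tail [   3.1 -140.2  150.3];
```

>>> servo_tool(
  turn=[
    [0.004,0,-0.01],
    [0,0,0],
    [0,0,0],
    [0,0,0],
    [0,0,0],
  ],
  dp=[
    [-0.0015,0,-0.002],
    [0,0,0],
    [0,0.006,0],
    [0,0.005,0],
    [0,0,0],
  ],
  fingers=[0,0,0,0,0],
)

```text
clock: 36.12
position: [632.1, 44.7, 137.1]
ee_rot: [-0.702, 0.709, -0.053, -0.054]
contact_force: [-0.3, -1.3, -2.7]
gripper_width: 11.3
```

```bash
python3 -c "
from h import *
pl(.15,[631.8,42,136])"
```

```text
t 36.12 p [632.1  44.7 137.1] turn [ 0.0018 -0.0001 -0.0027] d [-0.3 -2.7 -1.1] F [-0.3 -1.3 -2.7] w 11.3 j [ 0.39  0.49 -0.15  0.17 -1.   -0.49]
bar in lo [ -0.2 172.6 102.9]; bar in top [ -0.2 173.3 107.9]; bar out lo [ -0.2 184.4 101.1]; eye in lo [ -0.  128.1 109.7]; fin [  0.2  25.8 125.4]; tail [   0.7 -126.4  148.7];
```

>>> servo_tool(
  turn=[
    [0.08,0,-0.003],
    [0,0,0],
    [0.04,0,0],
    [0,0,0],
    [0,0,0],
  ],
  dp=[
    [0,-0.003,-0.013],
    [0,0,0],
    [0,-0.0015,-0.006],
    [0,0,0],
    [0,0,0],
  ],
  fingers=[0,0,0,0,0],
)

```text
clock: 36.75
position: [632.9, 40.8, 119.2]
ee_rot: [-0.703, 0.711, -0.012, -0.012]
contact_force: [-0.0, 0.9, -2.1]
gripper_width: 10.9
```

```bash
python3 -c "
from h import *
pl(.0,[631.8,39.1,110.5])"
```

```text
t 36.75 p [632.9  40.8 119.2] turn [ 0.0339 -0.0003 -0.0022] d [-1.1 -1.7 -8.7] F [-0.   0.9 -2.1] w 10.9 j [ 0.33  0.5  -0.13  0.04 -0.96 -0.37]
bar in lo [  0.8 171.8 102.5]; bar in top [  0.8 171.9 107.4]; bar out lo [  0.8 183.7 102. ]; eye in lo [  0.9 126.8 104. ]; fin [  1.1  23.3 107.5]; tail [   1.5 -130.6  112.7];
```

>>> servo_tool(
  turn=[
    [0.034,0,-0.002],
    [0,0,0],
    [0,0,0],
    [0,0,0],
    [0,0,0],
  ],
  dp=[
    [-0.001,-0.0015,-0.005],
    [0,0,0],
    [0,0,-0.002],
    [0,0,0],
    [0,0,0],
  ],
  fingers=[0,0,0,0,0],
)

```text
clock: 37.38
position: [631.9, 39.8, 112.2]
ee_rot: [-0.703, 0.711, 0.0, 0.0]
contact_force: [-0.3, -0.1, -2.2]
gripper_width: 10.6
```

```bash
python3 -c "
from h import *
pl(.0,[631.8,39.1,110.5])"
```

```text
t 37.38 p [631.9  39.8 112.2] turn [-0.0011  0.0002 -0.0015] d [-0.1 -0.7 -1.7] F [-0.3 -0.1 -2.2] w 10.6 j [ 0.32  0.5  -0.12 -0.   -0.95 -0.33]
bar in lo [ -0.  171.2 100.7]; bar in top [ -0.  171.2 105.7]; bar out lo [-1.000e-01  1.832e+02  1.007e+02]; eye in lo [  0.  126.2 100.6]; fin [  0.2  22.7 100.5]; tail [   0.4 -131.3  100.4];
```

>>> servo_tool(
  turn=[
    [0,0,0],
    [0,0,0],
    [0,0,0],
    [0,0,0],
    [0,0,0],
  ],
  dp=[
    [0,-0.0005,-0.0015],
    [0,0,-0.001],
    [0,0,0],
    [0,0,0],
    [0,0,0],
  ],
  fingers=[0,0,0,0,0],
)

```text
clock: 38.0
position: [632.1, 39.4, 110.1]
ee_rot: [-0.703, 0.711, 0.0, 0.0]
contact_force: [-0.1, 1.4, -1.1]
gripper_width: 10.9
```

Run:
```python
from h import *
pl(.0,[631.8,39.1,109.7])
a=snap('scene')
np.savez('s3.npz',**{k:a[k] for k in('img','T','f','cx','cy')})
A=cv2.resize(a['img'][165:255,190:350],(800,450),interpolation=cv2.INTER_CUBIC)
cv2.imwrite('pics/s3c.png',cv2.cvtColor(A,cv2.COLOR_RGB2BGR))
```

```text
t 38.0 p [632.1  39.4 110.1] turn [-0.0006  0.0005 -0.0018] d [-0.3 -0.3 -0.4] F [-0.1  1.4 -1.1] w 10.9 j [ 0.32  0.5  -0.13 -0.   -0.94 -0.33]
bar in lo [  0.  170.8  98.5]; bar in top [  0.  170.8 103.5]; bar out lo [  0.  182.8  98.5]; eye in lo [1.000e-01 1.258e+02 9.840e+01]; fin [ 0.3 22.3 98.4]; tail [   0.6 -131.7   98.3];
```

View pics/s3c.png

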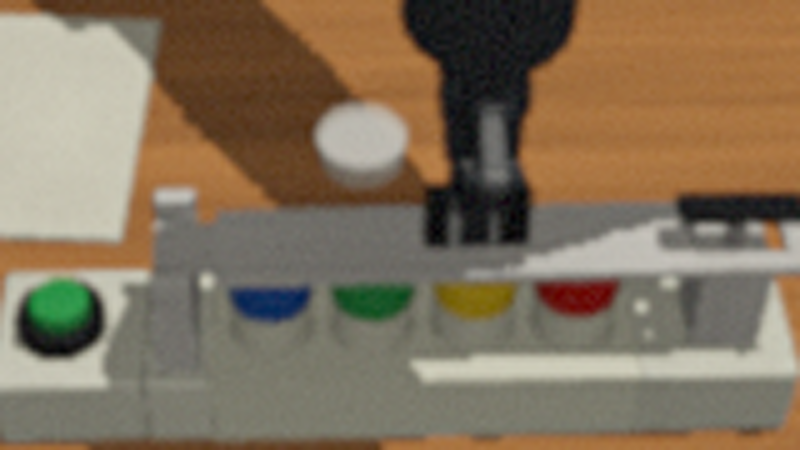

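>>> servo_tool(
  turn=[
    [0,0,0],
    [0,0,0],
    [0,0,0],
    [0,0,0],
    [0,0,0],
  ],
  dp=[
    [0,0,-0.001],
    [0,0,0],
    [0,0,0],
    [0,0,0],
    [0,0,0],
  ],
  fingers=[0,0,0.03,0.03,0.03],
)

```text
clock: 38.67
position: [633.4, 39.6, 110.6]
ee_rot: [-0.704, 0.711, -0.001, 0.002]
contact_force: [-0.4, -0.7, -0.1]
gripper_width: 29.7
```

Run:
```python
from h import *
st(-.0125)
d=load('s3.npz')
f=lambda P:np.round((np.array(proj(d,P))-[190,165])*5,0)
for n,v in [('eye in near top',(12,125.5,103)),('eye in far',(-12,125.5,103)),('eye out far top',(-12,170.5,103)),('eye out near',(12,170.5,103)),('head inner near bot',(8,118,118)),('head inner far top',(-8,118,126)),('tail L near top',(15,-132,103)),('pillar near y+',(20,165,98)),('pillar near y-',(20,131,98)),('step near',(23,-102,103)),('step far',(-23,-102,103))]: print(n,f(rock(v)))
```

```text
t 38.67 p [633.4  39.6 110.6] turn [-0.001   0.0041 -0.0025] F [-0.4 -0.7 -0.1] w 29.7 
eye in near top [686. 252.]
eye in far [678. 216.]
eye out far top [770. 214.]
eye out near [780. 251.]
head inner near bot [673. 225.]
head inner far top [670. 189.]
tail L near top [143. 268.]
pillar near y+ [771. 270.]
pillar near y- [699. 272.]
step near [206. 279.]
step far [209. 208.]
```

>>> servo_tool(
  turn=[
    [0,0,0],
    [0,0,0],
    [0,0,0],
    [0,0,0],
    [0,0,0],
  ],
  dp=[
    [-0.001,0,0.02],
    [0,0,0.04],
    [0,0,0.05],
    [0,0.05,0.04],
    [0,0.06,0],
  ],
  fingers=[0.03,0.03,0.03,0.03,0.03],
)

```text
clock: 39.3
position: [632.0, 146.7, 264.7]
ee_rot: [-0.701, 0.713, -0.001, 0.002]
contact_force: [0.6, 0.4, -0.6]
gripper_width: 30.2
```

>>> servo_tool(
  turn=[
    [0,0,0],
    [0,0,0],
    [0,0,0],
    [0,0,0],
    [0,0,0],
  ],
  dp=[
    [0,0.05,0],
    [0,0.03,0],
    [0,0,0],
    [0,0,0],
    [0,0,0],
  ],
  fingers=[0.03,0.03,0.03,0.03,0.03],
)

```text
clock: 39.92
position: [631.6, 231.8, 265.5]
ee_rot: [-0.702, 0.712, -0.001, 0.003]
contact_force: [-0.3, 0.8, 0.1]
gripper_width: 30.2
```

Run:
```python
from h import *
st(-.0125)
d=snap('wrist','w12.png');a=snap('scene')
np.savez('w12.npz',**{k:d[k] for k in('img','T','f','cx','cy')});np.savez('s4.npz',**{k:a[k] for k in('img','T','f','cx','cy')})
f=lambda d,P:np.round(proj(d,P),0)
for n,v in [('head in',(0,118,126)),('head out',(0,178,126)),('eye in',(0,125.5,103)),('eye out',(0,170.5,103)),('plate end',(0,182.5,103))]: print(n,f(d,rock(v)))
A=np.hstack([cv2.resize(d['img'][60:360,160:360],(400,600),interpolation=cv2.INTER_CUBIC),cv2.resize(a['img'][160:260,290:366],None,fx=5.2,fy=6,interpolation=cv2.INTER_CUBIC)])
A=A[:600,:800];cv2.imwrite('pics/w12c.png',cv2.cvtColor(A,cv2.COLOR_RGB2BGR)); print(A.shape)
```

```text
t 39.92 p [631.6 231.8 265.5] turn [-0.0033  0.0064  0.0009] F [-0.3  0.8  0.1] w 30.2 
head in [256.  66.]
head out [256. 140.]
eye in [257.  77.]
eye out [257. 129.]
plate end [257. 142.]
(600, 795, 3)
```

View pics/w12c.png

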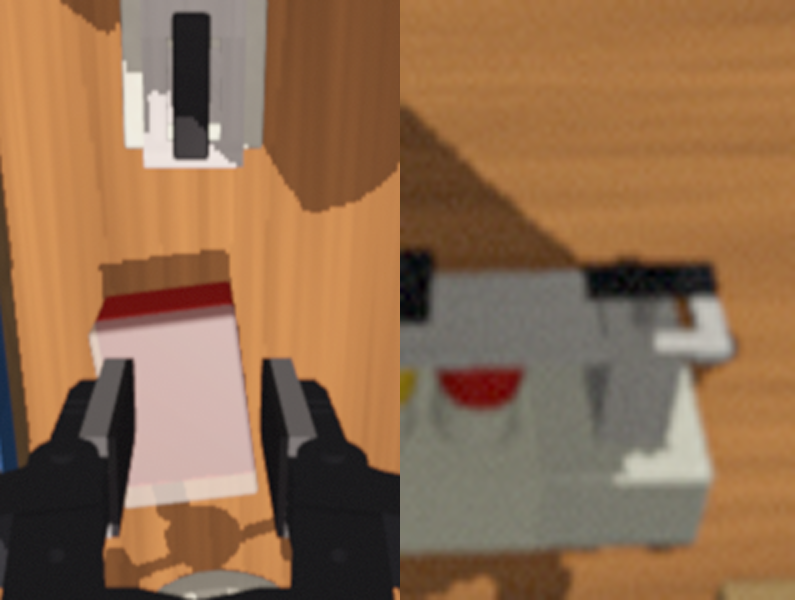

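The plate is level and centred. In the wrist crop the head spans rows 12–158 and the plate end is at row 166, both where predicted to within about 1 mm. Next is the button, with the fingers shut.

>>> servo_tool(
  turn=[
    [0,0,0],
    [0,0,0],
    [0,0,0],
    [0,0,0],
    [0,0,0],
  ],
  dp=[
    [0,-0.04,0],
    [0,-0.055,0],
    [0,-0.055,0],
    [0,-0.055,0],
    [0,-0.055,0],
  ],
  fingers=[0,0,0,0,0],
)

```text
clock: 40.65
position: [630.8, -35.5, 265.9]
ee_rot: [-0.703, 0.711, -0.002, 0.004]
contact_force: [1.3, 0.0, 0.5]
gripper_width: 0.1
```

>>> servo_tool(
  turn=[
    [0,0,0],
    [0,0,0],
    [0,0,0],
    [0,0,0],
    [0,0,0],
  ],
  dp=[
    [0,-0.05,0],
    [0,-0.03,0],
    [0,0,-0.03],
    [0,0,-0.03],
    [0,0,0],
  ],
  fingers=[0,0,0,0,0],
)

```text
clock: 41.28
position: [628.5, -127.8, 206.6]
ee_rot: [-0.698, 0.716, -0.003, 0.005]
contact_force: [-1.3, -0.3, 0.4]
gripper_width: 0.3
```

Run:
```python
from h import *
st(0,[629,-158,80])
d=snap('wrist','w13.png');e=snap('side')
S=snap('scene')
for n,x in [('w',d),('side',e),('scene',S)]:
    for b in blobs(x,'green'):
        if b[0]>20: print(n,b,ray(x,*b[1],58).round(1))
```

```text
t 41.27 p [ 628.5 -127.8  206.6] turn [-0.0026  0.0116  0.0247] F [-1.3 -0.3  0.4] w 0.3 ('d', array([   0.5,  -30.2, -126.6]))
w (970, [259.3, 141.8], [242, 124, 35, 36]) [ 628.6 -161.1   58. ]
side (88, [287.6, 227.9], [282, 224, 12, 9]) [ 628.6 -163.1   58. ]
scene (109, [201.5, 226.1], [196, 221, 12, 11]) [ 627.4 -159.9   58. ]
scene (65, [264.1, 224.9], [257, 223, 15, 6]) [629.4  -5.1  58. ]
```

>>> servo_tool(
  turn=[
    [-0.003,0.012,0.02],
    [0,0,0],
    [0,0,0],
    [0,0,0],
    [0,0,0],
  ],
  dp=[
    [0,-0.033,0],
    [0,0,-0.04],
    [0,0,-0.045],
    [0,0,-0.035],
    [0,0,0],
  ],
  fingers=[0,0,0,0,0],
)

```text
clock: 42.05
position: [637.2, -160.9, 98.7]
ee_rot: [0.707, -0.707, 0.011, -0.008]
contact_force: [0.5, -1.2, 0.7]
gripper_width: -0.0
```

Run:
```python
from h import *
st(0,[628.8,-160.5,64])
```

```text
t 42.05 p [ 637.2 -160.9   98.7] turn [ 0.0036  0.0274 -0.0011] F [ 0.5 -1.2  0.7] w -0.0 ('d', array([ -8.4,   0.4, -34.7]))
```

>>> servo_tool(
  turn=[
    [0.003,0.025,0],
    [0,0,0],
    [0,0.005,0],
    [0,0,0],
    [0,0,0],
  ],
  dp=[
    [-0.0085,0,-0.01],
    [0,0,-0.01],
    [-0.002,0,-0.01],
    [0,0,-0.004],
    [0,0,0],
  ],
  fingers=[0,0,0,0,0],
)

```text
clock: 42.68
position: [630.1, -160.9, 69.1]
ee_rot: [0.708, -0.706, 0.003, -0.002]
contact_force: [-0.8, 0.0, 0.0]
gripper_width: -0.1
```

Run:
```python
from h import *
st(0,[628.8,-160.5,60])
```

```text
t 42.67 p [ 630.1 -160.9   69.1] turn [ 0.0017  0.0063 -0.0028] F [-0.8  0.   0. ] w -0.1 ('d', array([-1.3,  0.4, -9.1]))
```

>>> servo_tool(
  turn=[
    [0,0.005,0],
    [0,0,0],
    [0,0,0],
    [0,0,0],
    [0,0,0],
  ],
  dp=[
    [-0.001,0,-0.004],
    [0,0,-0.003],
    [0,0,-0.003],
    [0,0,-0.002],
    [0,0,0],
  ],
  fingers=[0,0,0,0,0],
)

```text
clock: 43.3
position: [630.0, -161.0, 62.0]
ee_rot: [0.709, -0.705, 0.003, -0.0]
contact_force: [-0.9, -0.3, 4.2]
gripper_width: 0.0
```

>>> servo_tool(
  turn=[
    [0,0,0],
    [0,0,0],
    [0,0,0],
    [0,0,0],
    [0,0,0],
  ],
  dp=[
    [0,0,-0.002],
    [0,0,-0.001],
    [0,0,0],
    [0,0,0],
    [0,0,0],
  ],
  fingers=[0,0,0,0,0],
)

```text
clock: 43.92
position: [630.0, -161.0, 62.0]
ee_rot: [0.709, -0.705, 0.003, -0.0]
contact_force: [-1.5, 0.9, 4.5]
gripper_width: -0.1
```

>>> servo_tool(
  turn=[
    [0,0,0],
    [0,0,0],
    [0,0,0],
    [0,0,0],
    [0,0,0],
  ],
  dp=[
    [0,0,-0.004],
    [0,0,-0.004],
    [0,0,-0.004],
    [0,0,-0.004],
    [0,0,-0.004],
  ],
  fingers=[0,0,0,0,0],
)

```text
clock: 44.55
position: [630.3, -161.1, 60.8]
ee_rot: [0.711, -0.703, 0.006, 0.001]
contact_force: [-8.6, 3.4, 22.0]
gripper_width: 0.2
```

>>> servo_tool(
  turn=[
    [0,0,0],
    [0,0,0],
    [0,0,0],
    [0,0,0],
    [0,0,0],
  ],
  dp=[
    [0,0,0.002],
    [0,0,0],
    [0,0,0],
    [0,0,0],
    [0,0,0],
  ],
  fingers=[0,0,0,0,0],
)

```text
clock: 45.18
position: [630.5, -161.1, 62.8]
ee_rot: [0.711, -0.703, 0.006, 0.001]
contact_force: [-0.9, 1.0, 4.2]
gripper_width: 0.0
```

>>> servo_tool(
  turn=[
    [0,0,0],
    [0,0,0],
    [0,0,0],
    [0,0,0],
    [0,0,0],
  ],
  dp=[
    [0,0,0.0015],
    [0,0,0],
    [0,0,0],
    [0,0,0],
    [0,0,0],
  ],
  fingers=[0,0,0,0,0],
)

```text
clock: 45.8
position: [630.5, -161.1, 63.9]
ee_rot: [0.711, -0.703, 0.006, 0.001]
contact_force: [-1.0, 1.0, 3.4]
gripper_width: -0.0
```

>>> servo_tool(
  turn=[
    [0,0,0],
    [0,0,0],
    [0,0,0],
    [0,0,0],
    [0,0,0],
  ],
  dp=[
    [0,0,0.0015],
    [0,0,0],
    [0,0,0],
    [0,0,0],
    [0,0,0],
  ],
  fingers=[0,0,0,0,0],
)

```text
clock: 46.42
position: [630.5, -161.1, 65.1]
ee_rot: [0.711, -0.703, 0.006, 0.001]
contact_force: [-1.3, 0.7, 3.8]
gripper_width: 0.0
```

>>> servo_tool(
  turn=[
    [0,0,0],
    [0,0,0],
    [0,0,0],
    [0,0,0],
    [0,0,0],
  ],
  dp=[
    [0,0,0.02],
    [0,0,0.05],
    [0,0,0.06],
    [0,0,0.06],
    [0,0.03,0.02],
  ],
  fingers=[0,0,0,0,0],
)

```text
clock: 47.05
position: [626.8, -131.8, 274.8]
ee_rot: [0.71, -0.704, 0.002, 0.004]
contact_force: [0.8, 0.9, -1.3]
gripper_width: -0.0
```

Run:
```python
from h import *
st(0)
S=snap('scene','sf.png'); old=load('s4.npz')['img'].astype(int)
df=np.abs(S['img'].astype(int)-old).sum(2)>90
# change in the rocker/latch area and elsewhere vs. before the press
print('changed px plate/stud',df[190:256,225:350].sum(), 'list',[ (q,df[y:y+h,x:x+w].sum()) for q,(x,y,w,h) in {'tipbox':(376,210,67,45),'beaker':(96,207,35,40),'rinse':(186,259,30,38),'box':(280,262,28,34),'dish':(254,188,17,11)}.items()])
ys,xs=np.where(df[190:256,225:350]); print(np.c_[xs+225,ys+190][:20].tolist())
z0=cv2.cvtColor(cv2.imread('pics/scene0.png'),cv2.COLOR_BGR2RGB).astype(int); d0=np.abs(S['img'].astype(int)-z0).sum(2)>90
print('vs start',[(q,d0[y:y+h,x:x+w].sum()) for q,(x,y,w,h) in {'tipbox':(376,210,67,45),'beaker':(96,207,35,40),'rinse':(186,259,30,38),'box':(280,262,28,34),'dish':(254,188,17,11)}.items()])
print([b for b in blobs(S,'green') if b[0]>20])
```

```text
t 47.05 p [ 626.8 -131.8  274.8] turn [ 0.0079 -0.0031 -0.0082] F [ 0.8  0.9 -1.3] w -0.0 
changed px plate/stud 2150 list [('tipbox', np.int64(0)), ('beaker', np.int64(9)), ('rinse', np.int64(10)), ('box', np.int64(0)), ('dish', np.int64(1))]
[[272, 190], [273, 190], [274, 190], [275, 190], [276, 190], [277, 190], [278, 190], [279, 190], [280, 190], [281, 190], [282, 190], [283, 190], [284, 190], [285, 190], [286, 190], [287, 190], [288, 190], [289, 190], [290, 190], [291, 190]]
vs start [('tipbox', np.int64(0)), ('beaker', np.int64(9)), ('rinse', np.int64(4)), ('box', np.int64(0)), ('dish', np.int64(0))]
[(107, [201.6, 226.0], [196, 221, 12, 11]), (65, [264.2, 224.9], [257, 223, 15, 6])]
```

Run:
```python
from h import *
S=snap('scene')['img'];o=load('s4.npz')['img']
for n,(x,y,w,h) in {'eye end':(328,200,26,22),'fin':(264,195,24,22),'tongue':(212,200,24,22),'caps':(235,218,82,12)}.items():
    t=cv2.cvtColor(o[y:y+h,x:x+w],cv2.COLOR_RGB2GRAY);s=cv2.cvtColor(S[y-6:y+h+6,x-6:x+w+6],cv2.COLOR_RGB2GRAY)
    m=cv2.matchTemplate(s,t,cv2.TM_CCOEFF_NORMED);_,v,_,l=cv2.minMaxLoc(m);print(n,round(v,3),(l[0]-6,l[1]-6))
for c in ['blue','green','yellow','red']: print(c,[(b[0],b[1]) for b in blobs({'img':S},c) if 235<b[1][0]<320 and 215<b[1][1]<232],[(b[0],b[1]) for b in blobs({'img':o},c) if 235<b[1][0]<320 and 215<b[1][1]<232])
```

```text
eye end 0.904 (0, 0)
fin 0.94 (0, 0)
tongue 0.298 (-3, 1)
caps 0.81 (0, 0)
blue [(70, [243.5, 225.1])] [(70, [243.5, 225.1])]
green [(64, [264.1, 224.9])] [(65, [264.1, 224.9])]
yellow [(94, [284.6, 224.6])] [(92, [284.6, 224.5])]
red [(81, [305.2, 224.2])] [(87, [305.3, 223.9])]
```

```bash
python3 -c "
from h import *
print(job_done())"
```

```text
the job is handed in; nothing more can be done
None
```

The job is done and handed in at about 47 s on the robot's clock. All four jars were present; each is down in its own well, placed in order: blue, green, yellow, red. The latch plate is locked under the stud, and I pressed the start button once afterwards and let it go.

**Latch:** seen from above before the press, the plate is level, with the eye centred on the stud to about 1 mm. Both ends of the head reach over the ends of the eye.

**Button:** it met a hard stop at 22 N, and the contact point followed it back up about 4 mm as I lifted off. I had no direct reading of the button, so full travel and full return are inferred from force and height.

**Last checks:** the camera shows the caps, fin and eye end unchanged since before the press. The bystanders sit where they were at the start, apart from a few flickering pixels at the beaker and bottle. The robot touches nothing.

**Checks that failed:**
- The image match at the tongue gave no usable result (score 0.30). The arm or its shadow was probably in the way.
- The last full picture could not be viewed because I had reached the picture limit.

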